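# Load the plate rocker evenly and lock its tray

## Task

Put every aluminium tube rack, long and short, onto the rocker's tilting tray, each standing upright and flat on the deck, shared out over both sides so that the tray stays level by itself. Only when all are on and it has settled level, swing the raised locking arm at the tray's right end down until it rests fully in its fork. Leave the other things on the bench where they are.

Things in the scene. Friction and masses are not known exactly. Their poses are not given: they have to be found in the camera images.
- tray (a joint): Tilt of the tray about the deck's x axis, rad: 0 level, positive with the deck's +y end raised, stops at +-0.12. A 2.2 N m/rad spring centres it; racks on it take away about 0.35 N m/rad per kg (loaded: about 1.8). Uneven load tips it: a short rack 76 mm off the middle gives about 0.06. Settles within a second.
- deck (a point): Middle of the tray's upper face (black mat, white line across it above the pivot), 86 mm above the table when level. Turns with the tray about a line 11 mm under it. x along the pivot line, away from the robot; y along the tray to the left; z square to the deck. Inside the rim (11 mm high, 4 thick) the deck is 140 mm in x, 380 in y. The white base under it is fixed.
- lockarm (a joint): Angle of the locking arm at the tray's right (-y) end, rad: 0 lying level, resting in its steel fork; grows as it lifts, 1.57 upright, stop at 1.65. Stiff (0.07 N m): stays wherever it is left. Starts raised.
- lock_knob (a point): Middle of the black round knob (22 mm diameter, 22 mm along y) at the arm's free end, 110 mm from its hinge. Can be pinched across y from above; it turns between the fingers. Closed, it is on the robot's side of the hinge, 94 mm above the table, 61 mm beyond the tray's end; the fork is 42 mm behind it.
- lock_pivot (a point): Hinge of the locking arm, on the rocker's fixed base, 94 mm above the table; the hinge line runs along the rocker's y. Its axes are the rocker's (as the deck's when level). The arm (12 mm wide) closes towards the robot (-x) and down.
- long1: Aluminium frame rack with one row of 4 fat tubes (blue caps, fixed in it), 120 mm long (its own x), 38 wide (y), 50 high (z; end plates full height, side rails to 37); about 300 g (within 5 %). Origin: centre of its underside. Grip it across its width. Alike under a half turn. May be absent.
- long2: Aluminium frame rack with one row of 4 fat tubes (blue caps, fixed in it), 120 mm long (its own x), 38 wide (y), 50 high (z; end plates full height, side rails to 37); about 300 g (within 5 %). Origin: centre of its underside. Grip it across its width. Alike under a half turn. May be absent.
- short1: Aluminium frame rack with one row of 2 fat tubes (blue caps, fixed in it), 60 mm long (its own x), 38 wide (y), 50 high (z; end plates full height, side rails to 37); about 150 g (within 5 %). Origin: centre of its underside. Grip it across its width. Alike under a half turn. May be absent.
- short2: Aluminium frame rack with one row of 2 fat tubes (blue caps, fixed in it), 60 mm long (its own x), 38 wide (y), 50 high (z; end plates full height, side rails to 37); about 150 g (within 5 %). Origin: centre of its underside. Grip it across its width. Alike under a half turn. May be absent.
- short3: Aluminium frame rack with one row of 2 fat tubes (blue caps, fixed in it), 60 mm long (its own x), 38 wide (y), 50 high (z; end plates full height, side rails to 37); about 150 g (within 5 %). Origin: centre of its underside. Grip it across its width. Alike under a half turn. May be absent.
- short4: Aluminium frame rack with one row of 2 fat tubes (blue caps, fixed in it), 60 mm long (its own x), 38 wide (y), 50 high (z; end plates full height, side rails to 37); about 150 g (within 5 %). Origin: centre of its underside. Grip it across its width. Alike under a half turn. May be absent.
- plates: Bystander, to be left where it is: stack of white well plates 85 x 127 x 44 mm. Origin: centre of its underside.
- tipbox: Bystander, to be left where it is: grey box with clear lid 85 x 125 x 63 mm. Origin: centre of its underside.
- jar: Bystander, to be left where it is: screw-top jar 60 mm across, 62 high. Origin: centre of its underside.
- flask: Bystander, to be left where it is: amber bottle 56 mm across, 115 high. Origin: centre of its underside.
Things that resemble listed ones, but are neither listed nor needed, are in the scene too. What is shaped like the short4 but orange is not meant.

How it is judged:
On the way, in this order (a step that is already met when the one before it is completed fails the run):
1. all racks stand flat on the tray and it is level by itself (within 0.035 rad), the locking arm still raised (above 0.8 rad) (x of long1 in the frame of deck between -0.074 and 0.074 m and y of long1 in the frame of deck between -0.192 and 0.192 m and z of long1 in the frame of deck between -0.008 and 0.01 m and angle between the z axis of each of long1, long2, short1, short2, short3, short4 and the z axis of deck, either way round below 0.12 rad and angle between each of long1, long2, short1, short2, short3, short4's own z axis and vertical below 0.3 rad and x of long2 in the frame of deck between -0.074 and 0.074 m and y of long2 in the frame of deck between -0.192 and 0.192 m and z of long2 in the frame of deck between -0.008 and 0.01 m and x of short1 in the frame of deck between -0.074 and 0.074 m and y of short1 in the frame of deck between -0.192 and 0.192 m and z of short1 in the frame of deck between -0.008 and 0.01 m and x of short2 in the frame of deck between -0.074 and 0.074 m and y of short2 in the frame of deck between -0.192 and 0.192 m and z of short2 in the frame of deck between -0.008 and 0.01 m and x of short3 in the frame of deck between -0.074 and 0.074 m and y of short3 in the frame of deck between -0.192 and 0.192 m and z of short3 in the frame of deck between -0.008 and 0.01 m and x of short4 in the frame of deck between -0.074 and 0.074 m and y of short4 in the frame of deck between -0.192 and 0.192 m and z of short4 in the frame of deck between -0.008 and 0.01 m and linear speed of each of long1, long2, short1, short2, short3, short4 below 0.03 m/s and value of joint tray between -0.035 and 0.035 rad and value of joint lockarm above 0.8 rad and contact force between each of the arm, the fingers and tray below 0.1 N and contact force between the fingers and long1 below 0.1 N and contact force between the fingers and long2 below 0.1 N and contact force between the fingers and short1 below 0.1 N and contact force between the fingers and short2 below 0.1 N and contact force between the fingers and short3 below 0.1 N and contact force between the fingers and short4 below 0.1 N), for 0.5 s.
2. the locking arm rests in its fork (below 0.06 rad) (value of joint lockarm below 0.06 rad), for 0.2 s.
At the end, for the whole second after the job is handed in: Every rack present stands flat on the deck inside the rim (underside within 10 mm of it, within 0.12 rad of square to it), at rest; the tray is level within 0.035 rad; the locking arm is below 0.06 rad (x of long1 in the frame of deck between -0.074 and 0.074 m and y of long1 in the frame of deck between -0.192 and 0.192 m and z of long1 in the frame of deck between -0.008 and 0.01 m and angle between the z axis of each of long1, long2, short1, short2, short3, short4 and the z axis of deck, either way round below 0.12 rad and angle between each of long1, long2, short1, short2, short3, short4's own z axis and vertical below 0.3 rad and x of long2 in the frame of deck between -0.074 and 0.074 m and y of long2 in the frame of deck between -0.192 and 0.192 m and z of long2 in the frame of deck between -0.008 and 0.01 m and x of short1 in the frame of deck between -0.074 and 0.074 m and y of short1 in the frame of deck between -0.192 and 0.192 m and z of short1 in the frame of deck between -0.008 and 0.01 m and x of short2 in the frame of deck between -0.074 and 0.074 m and y of short2 in the frame of deck between -0.192 and 0.192 m and z of short2 in the frame of deck between -0.008 and 0.01 m and x of short3 in the frame of deck between -0.074 and 0.074 m and y of short3 in the frame of deck between -0.192 and 0.192 m and z of short3 in the frame of deck between -0.008 and 0.01 m and x of short4 in the frame of deck between -0.074 and 0.074 m and y of short4 in the frame of deck between -0.192 and 0.192 m and z of short4 in the frame of deck between -0.008 and 0.01 m and linear speed of each of long1, long2, short1, short2, short3, short4 below 0.03 m/s and value of joint tray between -0.035 and 0.035 rad and value of joint lockarm below 0.06 rad); the robot touches nothing.
It fails at once if a bystander is moved more than 40 mm (distance of any of plates, tipbox, jar, flask from where it was at the start of the episode above 0.04 m).
Of long1, long2, short1, short2, short3, short4 only 4 to 6 are there at a start; the rules pass over those that are not, and their reading is None.
At some moment in a run one of long1, long2, short1, short2, short3, short4 may be knocked a few centimetres aside while the robot is not near it.
It also fails if it takes over 210 s, if anything falls off the work surface, if the arm or the gripper's body presses on something with over 40 N, if the wrist force passes 120 N, or if a joint passes its speed limit or range.

## Robot

A 6-joint arm with a two-finger parallel gripper is mounted at the origin on the work surface. World frame = base frame: x ahead of the robot, y to its left, z up, the work surface at z = 0. Lengths are in m, angles in rad, forces in N, time in s.
With the tool pointing down it reaches from about 0.35 to 0.95 m from the base axis. Payload 17.4 kg.
Tool frame: the origin (TCP) lies midway between the tips of the shut fingers; the grasp point (between the pads) lies 19 mm behind it (arm.tcp_to_grasp is the distance from the TCP to the grasp point, in m); z points along the fingers, y is the direction in which the jaws open and shut (so a half turn about z gives the same grasp; the last joint's range is limited). The gripper opens to 93 mm and grips with 3 to 60 N. Pads are 15 mm wide; open, the fingers measure 128 mm over their backs; the gripper's body (75 mm by 188 mm) begins 65 mm behind the grasp point.
Start: joints at [-1.169, 0.116, 1.442, -0, 1.584, -0.038], TCP at [0.287, -0.611, 0.219] pointing down, gripper open.
Joint ranges: [-2.83, 2.83], [-0.83, 2.19], [0.07, 2.5], [-1.14, 4.28], [0.01, 3], [-2.97, 2.97]. Speed limits (rad/s): [1.89, 1.89, 2.22, 3.14, 3.14, 3.14].

## Interface

Orientations are given as a rotation vector (axis times angle).
In Python, from plant import arm gives the robot as it stands.
- The arm moves only by the shell command python3 -m pendant 'ROWS'. ROWS is JSON, one flat list of numbers, 7 for each row, row after row: the opening, from -1 (shut) to 1 (fully open), so that 0 is half open, then the shift along the tool's x, y, z in cm, then the turn, a rotation vector about the tool's x, y, z in units of 5 degrees (1.0 is 5 degrees). In form: [hand, tx, ty, tz, rx, ry, rz, hand, tx, ty, tz, rx, ry, rz, ...]. A call has 1 to 20 rows; each row shifts and turns the pose as measured when the row begins, along the tool's axes as they then stand; what a row does not reach is not made up. A row lasts 1/12 s, in which the tool goes at most 41.7 mm and 7.16 degrees, less where a joint would pass 70% of its speed; a pose out of reach is approached as far as the arm can. A call is refused whole if a number of a shift passes 4.17 or a number of a turn 1, either way. A call with a gripper value outside its range is refused whole. The fingers move at their own pace and stop on an object; the grip force is fixed at half the most. Time passes only in rows, so rows that do not move let the fingers close. It gives the time, the measured TCP pose, the force and the opening at its end, in the units of the state.
- arm.get_obs(): the state, without advancing time (a new reading comes with each control period).
- arm.camera(name): name is "scene" or "top"; returns (picture, depth): 480x640x3 uint8, red, green, blue; 480x640 float32, m along the optical axis (not along the pixel's ray), 0 where there is no reading.
- arm.camera_params(name): a dict with "camera_matrix" (3x3 intrinsics, pixels), "R" (3x3) and "t" (3): a world point X has camera coordinates R X + t. Camera axes: x right, y down, z forward; pixel columns grow to the right and rows downward; lengths in m; the calibration is good to about 2 mm. A picture is of the moment at which its call begins. camera_params takes no time and is no camera call.
- arm.sign_off(): hands the job in, once; it reports no verdict.
Trained networks look in the newest picture that a camera, given by its name, has taken for a name from the list of things; names that differ only in an ending like _2 or _b are one class to them, and where a whole thing is asked for, a point or a joint stands for the part that bears it (a point fixed in the world has none). Each returns a list of dicts, best first, with "confidence" (0 to 1); they miss things now and then, are a little off and sometimes report something else, mostly with a low value. They report only what shows in the picture. A call takes as long as a camera call. They do not tell look-alikes from the thing itself.
- arm.boxes_of(camera, thing): "rect" ([left, top, width, height] as shares, 0 to 1, of the picture: columns of its width, rows of its height, round what is visible of it).
- arm.landmark_of(camera, thing): "position" ([row, column] as shares, 0 to 1, of the picture: columns of its width, rows of its height: a listed point, or the origin of a listed thing).
The state is a dict: "clock": time; "joints": joint angles; "dq": joint speeds; "effort": joint torques, N m; "tool_pos": TCP position; "ee_rot": TCP orientation; "ft_force": force on the tool from outside, world axes, zero at the start; "wrist_torque": the same for the moment, N m; "opening": finger opening in m.
Only numpy, scipy, OpenCV 4.12 (cv2) and the standard library are available. Lean on these libraries where they do the work, as an engineer would, in place of code of your own. Each camera call takes 0.05 s, during which the arm holds its last target.

## Working session

There is one attempt and no reset: what is moved stays moved. The work goes in short steps, Python scripts to look and compute and a shell command to move; the robot and the scene stay as the last step left them, time stands still between calls to the robot, and variables do not carry over. Pictures are saved under pics/ and viewed, and the job is handed in when it is done.

```bash
ls; mkdir -p pics
python3 - <<'E'
from plant import arm
import cv2
o=arm.get_obs();print(o)
for n in("scene","top"):
    p,d=arm.camera(n);cv2.imwrite(f"pics/{n}0.png",p[:,:,::-1]);import numpy as np
    c=arm.camera_params(n);print(n,c)
E
```

```text
pics
{'clock': 0.0, 'joints': array([-1.16881798e+00,  1.16486410e-01,  1.44228599e+00, -4.15748292e-06,
        1.58402327e+00, -3.78232514e-02]), 'dq': array([-1.53515299e-03, -6.26235226e-04,  2.85583115e-06,  4.50946195e-04,
       -1.28303793e-03,  1.15293110e-03]), 'effort': array([-1.78060065e-03, -7.21273255e+01, -6.22615957e+01,  7.78888981e-02,
        2.37373839e-02, -8.78329456e-05]), 'tool_pos': array([ 0.28727836, -0.6105727 ,  0.21789204]), 'ee_rot': array([-3.06478635e+00, -6.85026433e-01,  3.48463996e-04]), 'ft_force': array([-0.56248878, -0.11709726,  1.17419614]), 'wrist_torque': array([ 0.00644035, -0.00766651,  0.01750152]), 'opening': 0.09314352550407576}
scene {'camera_matrix': array([[435.94364936,   0.        , 322.21131674],
       [  0.        , 435.94364936, 234.12491572],
       [  0.        ,   0.        ,   1.        ]]), 'R': array([[ 5.57884169e-01,  8.29918727e-01, -4.01024251e-04],
       [ 6.72793673e-01, -4.52545096e-01, -5.85279087e-01],
       [-4.85915556e-01,  3.26248130e-01, -8.10831814e-01]]), 't': array([-0.2996623 , -0.33034038,  1.38140249])}
top {'camera_matrix': array([[523.01776792,   0.        , 314.28260249],
       [  0.        , 523.01776792, 238.48981169],
       [  0.        ,   0.        ,   1.        ]]), 'R': array([[ 0.01744963, -0.9997977 , -0.01000341],
       [-0.99738503, -0.01670399, -0.07031417],
       [ 0.07013285,  0.01120421, -0.99747474]]), 't': array([-0.02389967,  0.56078248,  1.40818766])}
```

View pics/top0.png

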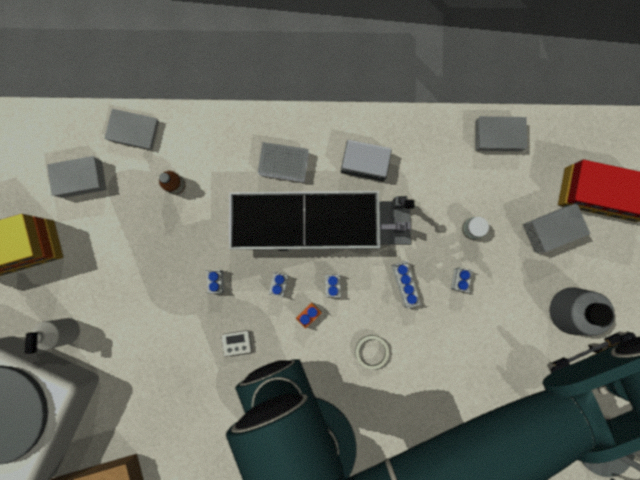

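View pics/scene0.png

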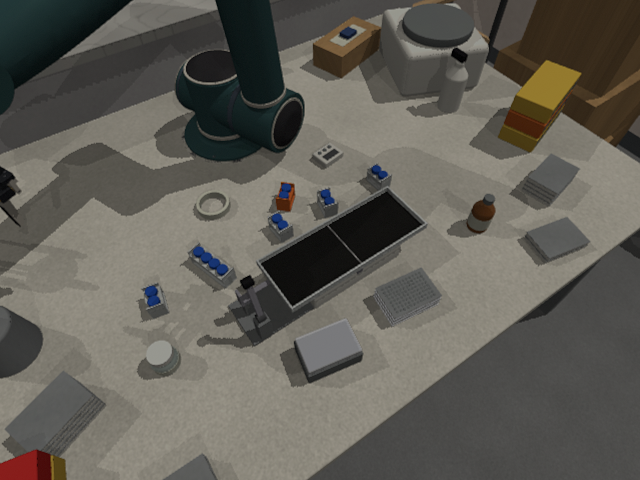

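```bash
cat > h.py <<'E'
from plant import arm
import numpy as np, cv2
from scipy.spatial.transform import Rotation as R
def cloud(n="top"):
    p,d=arm.camera(n);c=arm.camera_params(n);K=c["camera_matrix"]
    v,u=np.mgrid[:480,:640]
    X=np.stack([(u-K[0,2])*d/K[0,0],(v-K[1,2])*d/K[1,1],d],-1)
    W=(X-c["t"])@c["R"]
    W[d==0]=np.nan
    return p,W
def racks(p,W,zlo=.025,zhi=.075,area=20):
    hsv=cv2.cvtColor(p,cv2.COLOR_RGB2HSV)
    m=((hsv[...,0]>108)&(hsv[...,0]<130)&(hsv[...,1]>140)&(hsv[...,2]>60)).astype(np.uint8)
    m=cv2.morphologyEx(m,cv2.MORPH_CLOSE,np.ones((5,5)))
    k,l,s,c=cv2.connectedComponentsWithStats(m)
    for i in range(1,k):
        if s[i,4]<area: continue
        q=W[l==i]; med=np.nanmedian(q,0)
        xy=q[:,:2][np.isfinite(q[:,0])].astype(np.float32)
        if len(xy)<5: continue
        (cx,cy),(a,b),t=cv2.minAreaRect(xy)
        ang=t if a>b else t+90
        ang=(ang+90)%180-90
        print("px",c[i].round(),"n",s[i,4],"rect ctr",np.round([cx,cy],4),"LxW",np.round([max(a,b),min(a,b)],3),"ang %.1f"%ang,"z %.3f"%med[2])
def pose():
    o=arm.get_obs();r=R.from_rotvec(o["ee_rot"]).as_matrix()
    print("t %.2f"%o["clock"],"tcp",o["tool_pos"].round(4),"toolx ang %.2f"%np.degrees(np.arctan2(r[1,0],r[0,0])),"zdown",r[:,2].round(3),"open %.4f"%o["opening"],"F",o["ft_force"].round(1),"j",o["joints"].round(2))
    return o,r
def to(x,y,z,yaw=None):
    o,r=pose();d=r.T@(np.array([x,y,z])-o["tool_pos"])*100
    print("shift cm (tool axes)",d.round(2))
    if yaw is not None:
        t=R.from_euler("z",yaw,degrees=True).as_matrix()@np.diag([1,-1,-1.])
        rv=R.from_matrix(r.T@t).as_rotvec(degrees=True)/5
        print("turn units",rv.round(2)," shift in target axes",(t.T@(np.array([x,y,z])-o["tool_pos"])*100).round(2))
E
python3 - <<'E'
from h import *
p,W=cloud();racks(p,W)
print(arm.landmark_of("top","deck"),arm.landmark_of("top","lock_pivot"),arm.landmark_of("top","lock_knob"))
for v,u in [(220,304),(196,304),(244,304),(220,240),(220,370),(204,404),(240,404),(220,395),(165,370)]: print(v,u,W[v,u].round(4))
for n in ("short1","long1"):
  for b in arm.landmark_of("top",n): print(n,round(b["confidence"],2),np.round(np.array(b["position"])*[480,640]))
big=cv2.resize(p[180:320,200:490,::-1],None,fx=2.7,fy=2.7,interpolation=cv2.INTER_CUBIC);cv2.imwrite("pics/crop.png",big)
E
```

```text
px [407. 284.] n 274 rect ctr [ 0.4429 -0.2621] LxW [0.104 0.023] ang 18.7 z 0.051
px [464. 280.] n 141 rect ctr [ 0.4563 -0.412 ] LxW [0.048 0.024] ang -9.8 z 0.051
px [213. 281.] n 138 rect ctr [0.441  0.2523] LxW [0.048 0.024] ang 3.5 z 0.051
px [278. 284.] n 133 rect ctr [0.4356 0.0805] LxW [0.049 0.021] ang -14.5 z 0.051
px [333. 286.] n 124 rect ctr [ 0.4348 -0.0652] LxW [0.045 0.019] ang 0.9 z 0.050
px [308. 315.] n 120 rect ctr [ 0.3546 -0.0018] LxW [0.047 0.021] ang -44.3 z 0.050
[{'position': [0.5821, 0.7166], 'confidence': 0.75}, {'position': [0.4565, 0.4773], 'confidence': 0.71}, {'position': [0.59, 0.6312], 'confidence': 0.63}] [{'position': [0.4179, 0.6259], 'confidence': 0.85}] []
220 304 [0.6042 0.0126 0.0873]
196 304 [0.6669 0.0137 0.09  ]
244 304 [0.5414 0.0113 0.0896]
220 240 [0.6011 0.179  0.0914]
220 370 [ 0.6068 -0.1591  0.0892]
204 404 [ 0.6399 -0.2354  0.1625]
240 404 [ 0.5616 -0.26    0.0122]
220 395 [ 0.6167 -0.2357  0.0077]
165 370 [ 0.758  -0.1604  0.0598]
short1 0.88 [281. 215.]
short1 0.87 [317. 309.]
short1 0.84 [278. 460.]
short1 0.71 [284. 280.]
short1 0.5 [281. 332.]
long1 0.87 [284. 401.]
```

View pics/crop.png

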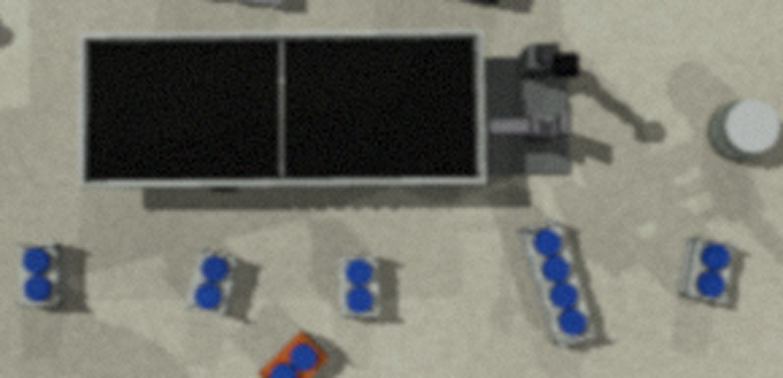

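Run:
```python
from h import *
to(0.443,-0.262,0.13,18)
```

```text
t 0.40 tcp [ 0.2874 -0.6108  0.2185] toolx ang 25.20 zdown [-0.  0. -1.] open 0.0930 F [-0.3 -0.1 -0.1] j [-1.17  0.12  1.44 -0.    1.58 -0.04]
shift cm (tool axes) [ 28.93 -24.93   8.86]
turn units [-0.    0.    1.44]  shift in target axes [ 25.58 -28.36   8.85]
```

```bash
python3 -m pendant '[1,0,0,0,0,0,0.72,1,0,0,0,0,0,0.72,1,2.6,-2.85,0.9,0,0,0,1,2.6,-2.85,0.9,0,0,0,1,2.6,-2.85,0.9,0,0,0,1,2.6,-2.85,0.9,0,0,0,1,2.6,-2.85,0.9,0,0,0,1,2.6,-2.85,0.9,0,0,0,1,2.6,-2.85,0.9,0,0,0,1,2.6,-2.85,0.9,0,0,0,1,2.6,-2.85,0.9,0,0,0,1,2.6,-2.85,0.9,0,0,0,1,0,0,0,0,0,0]'
python3 - <<'E'
from h import *
to(0.443,-0.262,0.012,18)
p,W=cloud()
cv2.imwrite("pics/top1.png",p[:,:,::-1])
q,_=arm.camera("scene");cv2.imwrite("pics/scene1.png",q[:,:,::-1])
E
```

```text
clock: 1.48
tool_pos: [0.4525, -0.2467, 0.1234]
ee_rot: [3.104, 0.471, 0.002]
ft_force: [-0.4, 0.3, -0.5]
opening: 0.0931
t 1.48 tcp [ 0.4525 -0.2467  0.1234] toolx ang 17.27 zdown [ 0.001 -0.001 -1.   ] open 0.0931 F [-0.4  0.3 -0.5] j [-0.55 -0.2   1.9  -0.    1.44  0.72]
shift cm (tool axes) [-1.37  1.15 11.15]
turn units [ 0.02 -0.01 -0.15]  shift in target axes [-1.38  1.16 11.14]
```

View pics/top1.png

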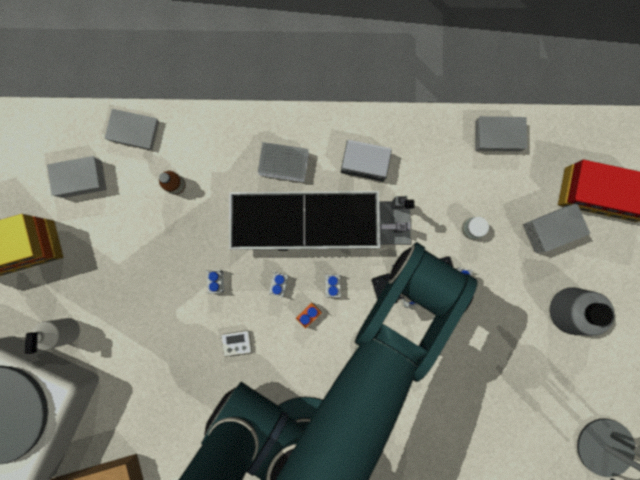

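View pics/scene1.png

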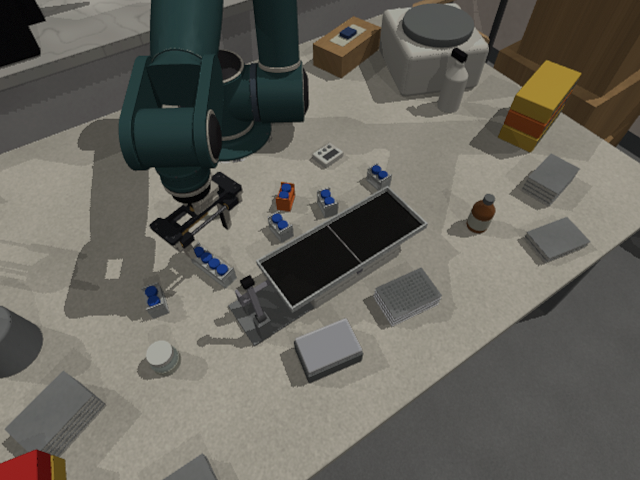

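```bash
python3 -m pendant '[1,-1.37,1.15,1,0,0,0.1,1,0,0,2.7,0,0,0,1,0,0,2.7,0,0,0,1,0,0,2.7,0,0,0,1,0,0,1.5,0,0,0,1,0,0,0,0,0,0]'
python3 - <<'E'
from h import *
to(0.443,-0.262,0.012,18)
E
```

```text
clock: 2.08
tool_pos: [0.4413, -0.2748, 0.0197]
ee_rot: [3.099, 0.447, 0.01]
ft_force: [-0.7, 0.3, -0.8]
opening: 0.0928
t 2.08 tcp [ 0.4413 -0.2748  0.0197] toolx ang 16.41 zdown [ 0.008 -0.01  -1.   ] open 0.0928 F [-0.7  0.3 -0.8] j [-0.6  -0.1   1.99 -0.    1.24  0.68]
shift cm (tool axes) [ 0.52 -1.19  0.76]
turn units [ 0.14 -0.05 -0.32]  shift in target axes [ 0.55 -1.17  0.77]
```

```bash
python3 -m pendant '[1,0.5,-1.2,0,0,0,-0.3,1,0,0,0,0,0,0,1,0,0,0,0,0,0]'
python3 - <<'E'
from h import *
to(0.443,-0.262,0.012,18)
E
```

```text
clock: 2.33
tool_pos: [0.4424, -0.2636, 0.0217]
ee_rot: [3.092, 0.486, 0.011]
ft_force: [0.0, -0.7, -0.1]
opening: 0.093
t 2.33 tcp [ 0.4424 -0.2636  0.0217] toolx ang 17.86 zdown [ 0.008 -0.011 -1.   ] open 0.0930 F [ 0.  -0.7 -0.1] j [-0.58 -0.12  2.   -0.    1.24  0.68]
shift cm (tool axes) [ 0.11 -0.14  0.97]
turn units [ 0.15 -0.06 -0.03]  shift in target axes [ 0.11 -0.13  0.97]
```

```bash
python3 -m pendant '[1,0.1,-0.1,1.0,0.15,-0.06,0,1,0,0,0,0,0,0,-1,0,0,0,0,0,0,-1,0,0,0,0,0,0,-1,0,0,0,0,0,0,-1,0,0,0,0,0,0,-1,0,0,0,0,0,0,-1,0,0,0,0,0,0]'
python3 - <<'E'
from h import *
to(0.443,-0.262,0.012,18)
p,W=cloud()
q=p.copy();hs=cv2.cvtColor(p,cv2.COLOR_RGB2HSV)
m=((hs[...,2]<60)&(W[...,2]>.07)&(W[...,2]<.1)&(W[...,0]>.5)&(abs(W[...,1])<.25)).astype(np.uint8)
m=cv2.morphologyEx(m,cv2.MORPH_OPEN,np.ones((3,3)));m=cv2.morphologyEx(m,cv2.MORPH_CLOSE,np.ones((9,9)))
k,l,s,c=cv2.connectedComponentsWithStats(m);i=1+np.argmax(s[1:,4]);print(s[i],c[i])
Q=W[l==i];r=cv2.minAreaRect(Q[:,:2].astype(np.float32));print("deck",r)
A=np.c_[Q[:,:2],np.ones(len(Q))];print("plane",np.linalg.lstsq(A,Q[:,2],rcond=None)[0], np.median(Q,0))
# lock things
K=(hs[...,2]<50)&(W[...,2]>.12)&(W[...,1]<-.2)&(W[...,1]>-.3)&(W[...,0]>.58)&(W[...,0]<.72)
print("knob",np.median(W[K],0),K.sum())
E
```

```text
clock: 3.0
tool_pos: [0.4449, -0.2636, 0.0147]
ee_rot: [3.101, 0.488, 0.004]
ft_force: [0.1, -0.5, -0.3]
opening: 0.0575
t 3.00 tcp [ 0.4449 -0.2636  0.0147] toolx ang 17.88 zdown [ 0.003 -0.002 -1.   ] open 0.0575 F [ 0.1 -0.5 -0.3] j [-0.58 -0.1   2.    0.    1.24  0.67]
shift cm (tool axes) [-0.13 -0.21  0.26]
turn units [ 0.03 -0.03 -0.02]  shift in target axes [-0.13 -0.21  0.27]
[ 232  194  144   52 7322] [303.79745971 219.63097514]
deck ((0.5613158941268921, 0.003267630934715271), (0.1297816038131714, 0.3749127686023712), 16.1075382232666)
 ** On entry to DLASCL parameter number  4 had an illegal value
 ** On entry to DLASCL parameter number  4 had an illegal valueTraceback (most recent call last):
  File "<stdin>", line 9, in <module>
    x, resids, rank, s = _umath_linalg.lstsq(a, b, rcond,
                         ~~~~~~~~~~~~~~~~~~~^^^^^^^^^^^^^
                                             signature=signature)
                                             ^^^^^^^^^^^^^^^^^^^^
    raise LinAlgError("SVD did not converge in Linear Least Squares")
numpy.linalg.LinAlgError: SVD did not converge in Linear Least Squares
```

```bash
python3 -m pendant '[-1,0,0,0.2,0,0,0,-1,0,0,0,0,0,0,-1,0,0,0,0,0,0,-1,0,0,0,0,0,0,-1,0,0,0,0,0,0]'
cat >> h.py <<'E'
def onplane(uv,z,n="top"):
    c=arm.camera_params(n);uv=np.atleast_2d(uv).astype(float)
    ray=np.c_[uv,np.ones(len(uv))]@np.linalg.inv(c["camera_matrix"]).T@c["R"]
    C=-c["R"].T@c["t"]
    return C+ray*((z-C[2])/ray[:,2])[:,None]
def tilt(W,c=None):
    # rim ends heights: use all pts z .06-.12 in deck box not rack
    m=(W[...,0]>.53)&(W[...,0]<.68)&(W[...,1]>-.175)&(W[...,1]<.2)&(W[...,2]>.05)&(W[...,2]<.115)
    Q=W[m];
    y=Q[:,1]
    from scipy.optimize import least_squares
    s=least_squares(lambda a:(a[0]+a[1]*(Q[:,0]-.6)+a[2]*(y-.012)-Q[:,2])/.003,[.087,0,0],loss="soft_l1").x
    print("deck z %.4f slope x %.4f tilt(y) %.4f"%tuple(s),len(Q));return s
E
python3 - <<'E'
from h import *
pose()
p,W=cloud();hs=cv2.cvtColor(p,cv2.COLOR_RGB2HSV)
m=((hs[...,2]<60)).astype(np.uint8)
m[:190]=0;m[252:]=0;m[:,:228]=0;m[:,384:]=0
m=cv2.morphologyEx(m,cv2.MORPH_OPEN,np.ones((3,3)));m=cv2.morphologyEx(m,cv2.MORPH_CLOSE,np.ones((9,9)))
k,l,s,c=cv2.connectedComponentsWithStats(m);i=1+np.argmax(s[1:,4]);print(s[i],c[i])
v,u=np.nonzero(l==i)
X=onplane(np.c_[u,v],.086);r=cv2.minAreaRect(X[:,:2].astype(np.float32));print("deck",r, X.mean(0))
tilt(W)
K=(hs[...,2]<60)&(W[...,2]>.15)&(W[...,1]<-.2)&(W[...,1]>-.3)&(W[...,0]>.58)&(W[...,0]<.72)
print("knob",np.nanmedian(W[K],0),K.sum(), W[K].max(0))
E
```

```text
clock: 3.47
tool_pos: [0.4449, -0.2636, 0.0126]
ee_rot: [3.101, 0.488, 0.005]
ft_force: [-0.0, -0.2, 0.7]
opening: 0.0377
t 3.47 tcp [ 0.4449 -0.2636  0.0126] toolx ang 17.88 zdown [ 0.003 -0.002 -1.   ] open 0.0377 F [-0.  -0.2  0.7] j [-0.58 -0.1   2.    0.    1.23  0.67]
[ 232  194  152   52 7382] [304.47331347 219.53345977]
deck ((0.6060512065887451, 0.003462359309196472), (0.13377152383327484, 0.3941177427768707), 0.9666568040847778) [0.60567637 0.01149046 0.086     ]
deck z 0.0868 slope x 0.0012 tilt(y) -0.0001 8084
knob [ 0.63380664 -0.23898099  0.21029589] 82 [ 0.64991083 -0.22993913  0.21670405]
```

```bash
python3 -m pendant '[-1,0,0,-4,0,0,0,-1,0,0,-4,0,0,0,-1,0,0,-4,0,0,0.85,-1,0,0,-4,0,0,0.85,-1,0,0,-1,0,0,0.85,-1,0,0,0,0,0,0.85,-1,0,0,0,0,0,0,-1,0,0,0,0,0,0]'
python3 - <<'E'
from h import *
to(0.607,0.012,0.19,1)
E
```

```text
clock: 4.18
tool_pos: [0.4421, -0.2619, 0.1873]
ee_rot: [-3.14, -0.007, 0.004]
ft_force: [-0.6, 0.3, -3.3]
opening: 0.0373
t 4.18 tcp [ 0.4421 -0.2619  0.1873] toolx ang 0.25 zdown [-0.003  0.002 -1.   ] open 0.0373 F [-0.6  0.3 -3.3] j [-0.58 -0.23  1.82  0.    1.55  0.98]
shift cm (tool axes) [ 16.61 -27.32  -0.26]
turn units [-0.02  0.03 -0.15]  shift in target axes [ 16.96 -27.1   -0.27]
```

```bash
python3 -m pendant '[-1,1.2,-3.6,0,0,0,-0.15,-1,1.6,-3.6,0,0,0,0,-1,2.3,-3.5,0,0,0,0,-1,2.3,-3.5,0,0,0,0,-1,2.3,-3.5,0,0,0,0,-1,2.3,-3.5,0,0,0,0,-1,2.3,-3,0,0,0,0,-1,1,-1.5,0,0,0,0,-1,0,0,0,0,0,0,-1,0,0,0,0,0,0]'
python3 - <<'E'
from h import *
to(0.607,0.012,0.102,1)
E
```

```text
clock: 5.02
tool_pos: [0.5885, 0.0079, 0.1743]
ee_rot: [-3.137, -0.066, 0.029]
ft_force: [-0.9, -0.4, -2.7]
opening: 0.0376
t 5.02 tcp [0.5885 0.0079 0.1743] toolx ang 2.40 zdown [-0.019  0.004 -1.   ] open 0.0376 F [-0.9 -0.4 -2.7] j [-0.03 -0.04  1.68  0.    1.53  1.5 ]
shift cm (tool axes) [ 2.  -0.3  7.2]
turn units [-0.05  0.21  0.28]  shift in target axes [ 1.86 -0.38  7.23]
```

```bash
python3 -m pendant '[-1,1.9,-0.3,0,-0.05,0.21,0.28,-1,0,0,1.5,0,0,0,-1,0,0,2,0,0,0,-1,0,0,0,0,0,0,-1,0,0,0,0,0,0]'
python3 - <<'E'
from h import *
to(0.607,0.012,0.100,1)
E
```

```text
clock: 5.43
tool_pos: [0.6047, 0.0085, 0.1338]
ee_rot: [3.141, 0.035, -0.008]
ft_force: [-0.8, -0.3, -1.9]
opening: 0.0379
t 5.43 tcp [0.6047 0.0085 0.1338] toolx ang 1.27 zdown [-0.005 -0.001 -1.   ] open 0.0379 F [-0.8 -0.3 -1.9] j [-0.03  0.    1.7  -0.    1.45  1.52]
shift cm (tool axes) [ 0.26 -0.35  3.37]
turn units [0.01 0.06 0.05]  shift in target axes [ 0.24 -0.35  3.38]
```

```bash
python3 -m pendant '[-1,0.25,-0.35,1,0,0.06,0.05,-1,0,0,1,0,0,0,-1,0,0,0.9,0,0,0,-1,0,0,0,0,0,0,-1,0,0,0,0,0,0]'
python3 - <<'E'
from h import *
to(0.607,0.012,0.100,1)
E
```

```text
clock: 5.85
tool_pos: [0.6062, 0.0106, 0.1029]
ee_rot: [3.141, 0.027, 0.001]
ft_force: [-0.2, -0.4, -2.8]
opening: 0.038
t 5.85 tcp [0.6062 0.0106 0.1029] toolx ang 0.97 zdown [ 0.    -0.001 -1.   ] open 0.0380 F [-0.2 -0.4 -2.8] j [-0.02  0.02  1.73 -0.    1.39  1.53]
shift cm (tool axes) [ 0.08 -0.14  0.29]
turn units [ 0.01 -0.01 -0.01]  shift in target axes [ 0.08 -0.14  0.29]
```

```bash
python3 -m pendant '[-1,0.1,-0.1,0.35,0,0,0,-1,0,0,0,0,0,0,0.3,0,0,0,0,0,0,0.3,0,0,0,0,0,0,0.3,0,0,0,0,0,0,0.3,0,0,0,0,0,0,0.3,0,0,0,0,0,0]'
python3 - <<'E'
from h import *
pose()
E
```

```text
clock: 6.43
tool_pos: [0.6087, 0.0118, 0.102]
ee_rot: [3.141, 0.027, 0.007]
ft_force: [0.3, 0.1, -0.1]
opening: 0.0598
t 6.43 tcp [0.6087 0.0118 0.102 ] toolx ang 1.00 zdown [ 0.005 -0.001 -1.   ] open 0.0598 F [ 0.3  0.1 -0.1] j [-0.02  0.03  1.73 -0.    1.38  1.53]
```

```bash
python3 -m pendant '[0.3,0,0,-3,0,0,0,0.5,0,0,-4,0,0,0,1,-2,1,-1,0,0,0,1,-3.5,1.5,0,0,0,0,1,-3.5,1.5,0,0,0,0,1,-3.5,1.5,0,0,0,0,1,-3.5,1.5,0,0,0,0,1,0,0.5,0,0,0,0,1,0,0,0,0,0,0,1,0,0,0,0,0,0]'
python3 - <<'E'
from h import *
to(.4348,-.0652,0.012,1)
p,W=cloud();racks(p,W);tilt(W)
cv2.imwrite("pics/top2.png",p[:,:,::-1])
E
```

```text
clock: 7.27
tool_pos: [0.4436, -0.0681, 0.1869]
ee_rot: [3.139, 0.029, 0.015]
ft_force: [-0.0, 0.5, 0.3]
opening: 0.0929
t 7.27 tcp [ 0.4436 -0.0681  0.1869] toolx ang 1.07 zdown [ 0.009 -0.003 -1.   ] open 0.0929 F [-0.   0.5  0.3] j [-0.21 -0.39  1.95 -0.    1.57  1.34]
shift cm (tool axes) [-1.04 -0.36 17.48]
turn units [ 0.03 -0.11  0.01]  shift in target axes [-0.88 -0.3  17.49]
px [304. 218.] n 319 rect ctr [0.6056 0.0112] LxW [0.104 0.02 ] ang 1.0 z 0.135
px [464. 280.] n 140 rect ctr [ 0.4564 -0.4131] LxW [0.047 0.024] ang -6.5 z 0.050
px [213. 281.] n 134 rect ctr [0.441  0.2524] LxW [0.048 0.022] ang 1.5 z 0.050
px [278. 284.] n 130 rect ctr [0.4357 0.08  ] LxW [0.048 0.022] ang -13.7 z 0.050
px [310. 314.] n 92 rect ctr [ 0.3673 -0.0118] LxW [0.071 0.022] ang -12.1 z 0.051
deck z 0.0868 slope x -0.0000 tilt(y) 0.0008 7383
```

View pics/top2.png

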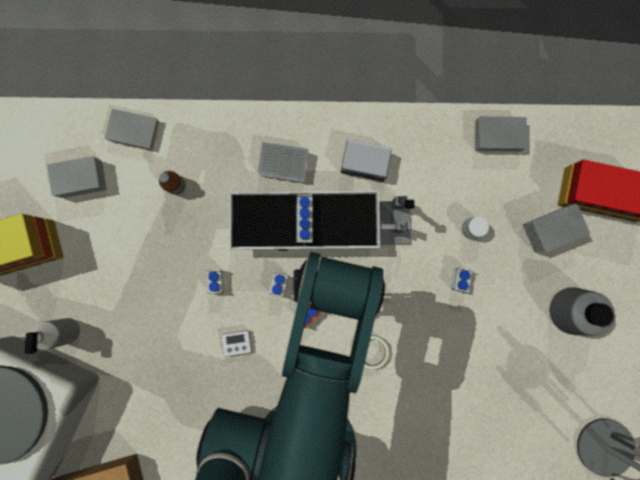

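```bash
python3 -m pendant '[1,-0.9,-0.3,2,0.03,-0.11,0,1,0,0,4,0,0,0,1,0,0,4,0,0,0,1,0,0,3,0,0,0,1,0,0,0,0,0,0,1,0,0,0,0,0,0]'
python3 - <<'E'
from h import *
to(.4348,-.0652,0.012,1)
E
```

```text
clock: 7.82
tool_pos: [0.4398, -0.0624, 0.0537]
ee_rot: [-3.141, -0.036, -0.0]
ft_force: [-0.6, -0.7, 1.2]
opening: 0.093
t 7.82 tcp [ 0.4398 -0.0624  0.0537] toolx ang 1.31 zdown [ 0.  0. -1.] open 0.0930 F [-0.6 -0.7  1.2] j [-0.2  -0.32  2.11  0.    1.34  1.35]
shift cm (tool axes) [-0.5   0.27  4.17]
turn units [-0.   -0.    0.06]  shift in target axes [-0.5   0.27  4.17]
```

```bash
python3 -m pendant '[1,-0.5,0.27,1,0,0,0,1,0,0,2.2,0,0,0,1,0,0,1,0,0,0,0.2,0,0,0,0,0,0,-0.2,0,0,0,0,0,0,-1,0,0,0,0,0,0,-1,0,0,0,0,0,0,-1,0,0,0,0,0,0,-1,0,0,0,0,0,0,-1,0,0,0,0,0,0,-1,0,0,0,0,0,0,-1,0,0,0,0,0,0,-1,0,0,0,0,0,0,-1,0,0,0,0,0,0]'
python3 - <<'E'
from h import *
to(.4348,-.0652,0.012,1)
E
```

```text
clock: 8.98
tool_pos: [0.4408, -0.0661, 0.0212]
ee_rot: [3.139, 0.039, 0.019]
ft_force: [0.8, -1.0, -0.6]
opening: 0.0377
t 8.98 tcp [ 0.4408 -0.0661  0.0212] toolx ang 1.42 zdown [ 0.012 -0.002 -1.   ] open 0.0377 F [ 0.8 -1.  -0.6] j [-0.21 -0.29  2.15  0.    1.27  1.34]
shift cm (tool axes) [-0.61 -0.11  0.91]
turn units [ 0.03 -0.14  0.08]  shift in target axes [-0.6  -0.1   0.92]
```

```bash
python3 -m pendant '[0.2,0,0,0,0.03,-0.14,0,0.2,0,0,0,0,0,0,0.2,-0.6,0,0.3,0,0,0,0.2,0,0,0.6,0,0,0,0.2,0,0,0,0,0,0,-1,0,0,0.1,0,0,0,-1,0,0,0,0,0,0,-1,0,0,0,0,0,0,-1,0,0,0,0,0,0,-1,0,0,0,0,0,0,-1,0,0,0,0,0,0]'
python3 - <<'E'
from h import *
to(.4348,-.0652,0.012,1)
E
```

```text
clock: 9.9
tool_pos: [0.4336, -0.0662, 0.0095]
ee_rot: [-3.141, -0.039, 0.005]
ft_force: [0.7, 0.9, -1.1]
opening: 0.0377
t 9.90 tcp [ 0.4336 -0.0662  0.0095] toolx ang 1.42 zdown [-0.003  0.001 -1.   ] open 0.0377 F [ 0.7  0.9 -1.1] j [-0.21 -0.28  2.16 -0.    1.26  1.34]
shift cm (tool axes) [ 0.12 -0.1  -0.25]
turn units [-0.01  0.03  0.08]  shift in target axes [ 0.12 -0.1  -0.25]
```

```bash
python3 -m pendant '[-1,0,0,-4,0,0,0,-1,0,0,-4,0,0,0,-1,0,0,-4,0,0,0,-1,1.5,0,-1,0,0,0,-1,3.3,0,0,0,0,0,-1,3.3,0,0,0,0,0,-1,3,0,0,0,0,0,-1,2,0,0,0,0,0,-1,0,0,0,0,0,0,-1,0,0,0,0,0,0]'
python3 - <<'E'
from h import *
to(.572,-.0635,0.097,1)
E
```

```text
clock: 10.73
tool_pos: [0.57, -0.0624, 0.1451]
ee_rot: [-3.141, -0.039, 0.003]
ft_force: [-0.9, 0.2, -1.8]
opening: 0.0379
t 10.73 tcp [ 0.57   -0.0624  0.1451] toolx ang 1.40 zdown [-0.002  0.001 -1.   ] open 0.0379 F [-0.9  0.2 -1.8] j [-0.15 -0.07  1.75  0.    1.46  1.39]
shift cm (tool axes) [0.2  0.12 4.81]
turn units [-0.01  0.02  0.08]  shift in target axes [0.19 0.11 4.81]
```

Lower; open only to about 52 mm (0.12) because of the long rack beside it.

```bash
python3 -m pendant '[-1,0.2,0.1,1.5,0,0,0.08,-1,0,0,1.6,0,0,0,-1,0,0,1.4,0,0,0,-1,0,0,0,0,0,0,-1,0,0,0,0,0,0]'
python3 - <<'E'
from h import *
to(.572,-.0635,0.097,1)
E
```

```text
clock: 11.15
tool_pos: [0.5695, -0.0634, 0.0985]
ee_rot: [-3.141, -0.027, 0.004]
ft_force: [-0.3, -0.1, -0.6]
opening: 0.038
t 11.15 tcp [ 0.5695 -0.0634  0.0985] toolx ang 0.98 zdown [-0.003  0.001 -1.   ] open 0.0380 F [-0.3 -0.1 -0.6] j [-0.16 -0.05  1.8   0.    1.39  1.4 ]
shift cm (tool axes) [0.25 0.01 0.15]
turn units [-0.01  0.03 -0.  ]  shift in target axes [0.25 0.01 0.15]
```

```bash
python3 -m pendant '[-1,0.1,0,0.2,0,0,0,-1,0,0,0,0,0,0,0.12,0,0,0,0,0,0,0.12,0,0,0,0,0,0,0.12,0,0,0,0,0,0,0.12,0,0,0,0,0,0,0.12,0,0,-2,0,0,0,0.12,0,0,-4,0,0,0,0.5,-1,0,-1.5,0,0,0,1,-3,-3,0,0,0,0,1,-3.5,-4,0,0,0,0,1,-3.5,-4,0,0,0,0,1,-2,-3,0,0,0,0,1,0,0,0,0,0,0,1,0,0,0,0,0,0]'
python3 - <<'E'
from h import *
to(.4357,.0802,0.012,-14)
p,W=cloud();racks(p,W);tilt(W)
q,_=arm.camera("scene");cv2.imwrite("pics/scene3.png",q[:,:,::-1])
E
```

```text
clock: 12.4
tool_pos: [0.4476, 0.063, 0.1798]
ee_rot: [-3.14, -0.023, -0.009]
ft_force: [0.4, 0.2, 0.2]
opening: 0.0918
t 12.40 tcp [0.4476 0.063  0.1798] toolx ang 0.83 zdown [ 0.006  0.001 -1.   ] open 0.0918 F [0.4 0.2 0.2] j [ 0.08 -0.38  1.95  0.    1.56  1.64]
shift cm (tool axes) [-1.26 -1.72 16.78]
turn units [-0.02 -0.06  2.97]  shift in target axes [-1.57 -1.38 16.78]
px [305. 218.] n 317 rect ctr [0.6054 0.0075] LxW [0.104 0.023] ang 0.9 z 0.135
px [335. 232.] n 146 rect ctr [ 0.5717 -0.0675] LxW [0.049 0.02 ] ang 1.0 z 0.131
px [464. 280.] n 138 rect ctr [ 0.4567 -0.4115] LxW [0.045 0.024] ang -0.7 z 0.051
px [213. 281.] n 139 rect ctr [0.441  0.2529] LxW [0.048 0.023] ang 2.4 z 0.051
px [311. 312.] n 60 rect ctr [ 0.3732 -0.012 ] LxW [0.041 0.016] ang 0.3 z 0.051
deck z 0.0869 slope x -0.0023 tilt(y) 0.0611 7043
```

View pics/scene3.png

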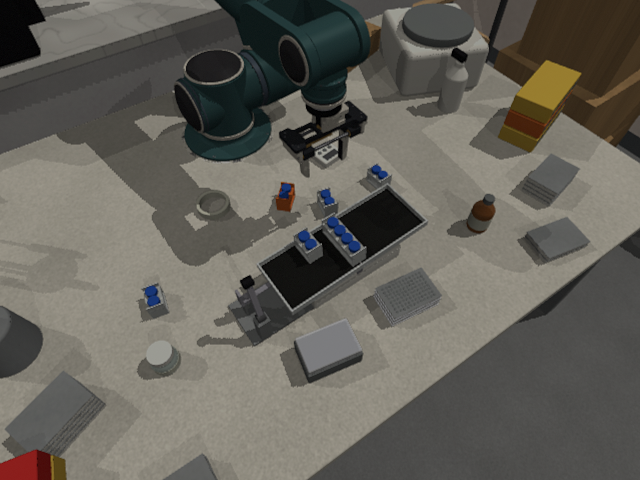

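```bash
python3 -m pendant '[1,0,0,2,0,0,1,1,0,0,3,0,0,1,1,0,0,3,0,0,0.9,1,-1.5,-1.4,2.5,0,0,0,1,0,0,2,0,0,0,1,0,0,0,0,0,0,1,0,0,0,0,0,0]'
python3 - <<'E'
from h import *
to(.4357,.0802,0.010,-14)
E
```

```text
clock: 13.08
tool_pos: [0.4425, 0.0742, 0.0507]
ee_rot: [-3.114, 0.409, -0.009]
ft_force: [0.4, -0.0, 0.9]
opening: 0.093
t 13.08 tcp [0.4425 0.0742 0.0507] toolx ang -14.97 zdown [ 0.006 -0.    -1.   ] open 0.0930 F [ 0.4 -0.   0.9] j [ 0.11 -0.31  2.11 -0.    1.33  1.94]
shift cm (tool axes) [-0.84 -0.4   4.06]
turn units [-0.01 -0.06 -0.19]  shift in target axes [-0.81 -0.41  4.07]
```

```bash
python3 -m pendant '[1,-0.8,-0.4,1,0,-0.06,-0.15,1,0,0,2,0,0,0,1,0,0,1,0,0,0,1,0,0,0,0,0,0,1,0,0,0,0,0,0]'
python3 - <<'E'
from h import *
to(.4357,.0802,0.010,-14)
E
```

```text
clock: 13.5
tool_pos: [0.4385, 0.0796, 0.0131]
ee_rot: [-3.115, 0.388, -0.006]
ft_force: [0.9, -0.5, -0.2]
opening: 0.093
t 13.50 tcp [0.4385 0.0796 0.0131] toolx ang -14.21 zdown [ 0.004  0.002 -1.   ] open 0.0930 F [ 0.9 -0.5 -0.2] j [ 0.12 -0.27  2.15  0.    1.26  1.94]
shift cm (tool axes) [-0.29  0.01  0.31]
turn units [-0.03 -0.04 -0.04]  shift in target axes [-0.29  0.01  0.31]
```

```bash
python3 -m pendant '[-1,-0.3,0,0.3,0,0,0,-1,0,0,0,0,0,0,-1,0,0,0,0,0,0,-1,0,0,0,0,0,0,-1,0,0,0,0,0,0,-1,0,0,0,0,0,0,-1,0,0,0,0,0,0,-1,0,0,0,0,0,0,-1,0,0,0,0,0,0,-1,0,0,0,0,0,0,-1,0,0,0,0,0,0,-1,0,0,0,0,0,0]'
python3 - <<'E'
from h import *
to(.4357,.0802,0.012,1)
E
```

```text
clock: 14.5
tool_pos: [0.4373, 0.0806, 0.0139]
ee_rot: [-3.114, 0.388, -0.014]
ft_force: [0.5, 0.8, 0.5]
opening: 0.0379
t 14.50 tcp [0.4373 0.0806 0.0139] toolx ang -14.20 zdown [ 0.009  0.003 -1.   ] open 0.0379 F [0.5 0.8 0.5] j [ 0.12 -0.28  2.15  0.    1.26  1.94]
shift cm (tool axes) [-0.15  0.08  0.19]
turn units [-0.04 -0.1  -3.04]  shift in target axes [-0.16  0.04  0.19]
```

```bash
python3 -m pendant '[-1,0,0,-4,0,0,0,-1,0,0,-4,0,0,-1,-1,0,0,-4,0,0,-1,-1,0,0,-1.5,0,-0.1,-1,-1,3,-0.1,0,0,0,0,-1,3.3,-0.1,0,0,0,0,-1,3.3,-0.1,0,0,0,0,-1,2.5,0,0,0,0,0,-1,0,0,0,0,0,0,-1,0,0,0,0,0,0]'
python3 - <<'E'
from h import *
to(.572,.0865,0.107,1)
E
```

```text
clock: 15.33
tool_pos: [0.5605, 0.0863, 0.1537]
ee_rot: [-3.139, -0.044, 0.002]
ft_force: [-0.0, 0.3, -1.1]
opening: 0.0376
t 15.33 tcp [0.5605 0.0863 0.1537] toolx ang 1.60 zdown [-0.001  0.003 -1.   ] open 0.0376 F [-0.   0.3 -1.1] j [ 0.11 -0.09  1.76  0.    1.48  1.65]
shift cm (tool axes) [1.15 0.03 4.67]
turn units [-0.03  0.02  0.12]  shift in target axes [1.15 0.   4.67]
```

```bash
python3 -m pendant '[-1,1.15,0,0,0,0,0.1,-1,0,0,1.2,0,0,0,-1,0,0,1.8,0,0,0,-1,0,0,1,0,0,0,-1,0,0,0,0,0,0,-1,0,0,0,0,0,0]'
python3 - <<'E'
from h import *
to(.572,.0865,0.103,1)
E
```

```text
clock: 15.83
tool_pos: [0.5682, 0.0866, 0.1092]
ee_rot: [-3.139, -0.031, 0.008]
ft_force: [-0.7, -0.8, -0.8]
opening: 0.0378
t 15.83 tcp [0.5682 0.0866 0.1092] toolx ang 1.13 zdown [-0.005  0.002 -1.   ] open 0.0378 F [-0.7 -0.8 -0.8] j [ 0.11 -0.05  1.79  0.    1.41  1.66]
shift cm (tool axes) [0.39 0.02 0.62]
turn units [-0.03  0.06  0.03]  shift in target axes [0.38 0.01 0.62]
```

```bash
python3 -m pendant '[-1,0.3,0,0.4,0,0,0,-1,0,0,0.4,0,0,0,-1,0,0,0,0,0,0,0.12,0,0,0,0,0,0,0.12,0,0,0,0,0,0,0.12,0,0,0,0,0,0,0.12,0,0,0,0,0,0,0.12,0,0,-2,0,0,0,0.12,0,0,-4,0,0,0,0.5,-1,0,-1.5,0,0,0,1,-3,-3,0,0,0,0,1,-3.5,-4,0,0,0,0,1,-3.5,-4,0,0,0,0,1,-2,-4,0,0,0,0,1,0,0,0,0,0,0,1,0,0,0,0,0,0]'
python3 - <<'E'
from h import *
to(.441,.2525,0.012,2)
p,W=cloud();racks(p,W);tilt(W)
q,_=arm.camera("scene");cv2.imwrite("pics/scene4.png",q[:,:,::-1])
E
```

```text
clock: 17.17
tool_pos: [0.4494, 0.2201, 0.1841]
ee_rot: [-3.136, -0.027, -0.003]
ft_force: [0.1, -0.7, -0.3]
opening: 0.0919
t 17.17 tcp [0.4494 0.2201 0.1841] toolx ang 0.99 zdown [ 0.002  0.005 -1.   ] open 0.0919 F [ 0.1 -0.7 -0.3] j [ 0.4  -0.26  1.86  0.    1.55  1.96]
shift cm (tool axes) [-0.82 -3.16 17.23]
turn units [-0.06 -0.03 -0.2 ]  shift in target axes [-0.73 -3.26 17.21]
px [304. 218.] n 320 rect ctr [0.6057 0.0112] LxW [0.104 0.02 ] ang 1.1 z 0.135
px [274. 232.] n 152 rect ctr [0.5686 0.0858] LxW [0.048 0.021] ang 2.0 z 0.136
px [334. 231.] n 148 rect ctr [ 0.5713 -0.0648] LxW [0.048 0.02 ] ang 0.8 z 0.135
px [464. 280.] n 140 rect ctr [ 0.4568 -0.412 ] LxW [0.048 0.024] ang -10.5 z 0.050
px [308. 315.] n 110 rect ctr [ 0.3547 -0.0017] LxW [0.047 0.021] ang -44.5 z 0.051
deck z 0.0869 slope x -0.0004 tilt(y) 0.0005 6663
```

View pics/scene4.png

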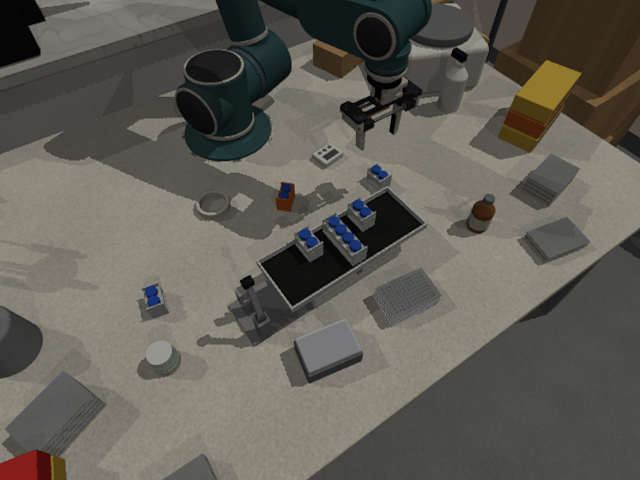

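Level again. Third short rack at (.441, .2525).

```bash
python3 -m pendant '[1,-0.6,-2.2,2,-0.05,0,-0.2,1,-0.1,-1,4,0,0,0,1,0,0,4,0,0,0,1,0,0,2.5,0,0,0,1,0,0,0,0,0,0,1,0,0,0,0,0,0]'
python3 - <<'E'
from h import *
to(.441,.2525,0.011,2)
E
```

```text
clock: 17.77
tool_pos: [0.4485, 0.247, 0.0567]
ee_rot: [-3.141, -0.038, -0.009]
ft_force: [0.3, 0.4, 1.0]
opening: 0.0931
t 17.77 tcp [0.4485 0.247  0.0567] toolx ang 1.39 zdown [ 0.006  0.001 -1.   ] open 0.0931 F [0.3 0.4 1. ] j [ 0.45 -0.16  1.98 -0.    1.31  2.  ]
shift cm (tool axes) [-0.76 -0.56  4.56]
turn units [-0.01 -0.07 -0.12]  shift in target axes [-0.73 -0.57  4.57]
```

```bash
python3 -m pendant '[1,-0.75,-0.55,1.4,0,-0.07,-0.1,1,0,0,2.2,0,0,0,1,0,0,1.1,0,0,0,1,0,0,0,0,0,0,1,0,0,0,0,0,0]'
python3 - <<'E'
from h import *
to(.441,.2525,0.011,2)
E
```

```text
clock: 18.18
tool_pos: [0.444, 0.2525, 0.0129]
ee_rot: [-3.138, -0.047, -0.007]
ft_force: [0.5, 0.1, 0.2]
opening: 0.0926
t 18.18 tcp [0.444  0.2525 0.0129] toolx ang 1.73 zdown [ 0.004  0.004 -1.   ] open 0.0926 F [0.5 0.1 0.2] j [ 0.47 -0.11  2.02  0.    1.23  2.01]
shift cm (tool axes) [-0.3  -0.01  0.19]
turn units [-0.04 -0.05 -0.05]  shift in target axes [-0.3  -0.01  0.19]
```

```bash
python3 -m pendant '[-1,-0.3,0,0.2,0,0,0,-1,0,0,0,0,0,0,-1,0,0,0,0,0,0,-1,0,0,0,0,0,0,-1,0,0,0,0,0,0,-1,0,0,0,0,0,0,-1,0,0,0,0,0,0,-1,0,0,0,0,0,0,-1,0,0,0,0,0,0,-1,0,0,0,0,0,0,-1,0,0,0,0,0,0,-1,0,0,0,0,0,0]'
python3 - <<'E'
from h import *
to(.639,.0865,0.19,1)
E
```

```text
clock: 19.18
tool_pos: [0.4427, 0.2535, 0.0157]
ee_rot: [-3.135, -0.047, -0.015]
ft_force: [-0.6, -0.0, 1.5]
opening: 0.0379
t 19.18 tcp [0.4427 0.2535 0.0157] toolx ang 1.73 zdown [ 0.01   0.006 -1.   ] open 0.0379 F [-0.6 -0.   1.5] j [ 0.47 -0.12  2.02  0.    1.23  2.01]
shift cm (tool axes) [ 19.29  17.18 -17.35]
turn units [-0.07 -0.11  0.15]  shift in target axes [ 19.34  17.04 -17.43]
```

```bash
python3 -m pendant '[-1,0,0,-4,0,0,0,-1,0,0,-4,0,0,0,-1,0,0,-4,0,0,0,-1,0,0,-4,0,0,0,-1,1.5,1.2,-1,-0.05,-0.1,0.1,-1,2.6,2.3,0,0,0,0,-1,2.6,2.3,0,0,0,0,-1,2.6,2.3,0,0,0,0,-1,2.6,2.3,0,0,0,0,-1,2.6,2.3,0,0,0,0,-1,2.6,2.3,0,0,0,0,-1,2,1.8,0,0,0,0,-1,0,0,0,0,0,0,-1,0,0,0,0,0,0]'
python3 - <<'E'
from h import *
to(.639,.087,0.103,1)
E
```

```text
clock: 20.35
tool_pos: [0.6422, 0.0794, 0.1902]
ee_rot: [3.141, 0.038, -0.006]
ft_force: [-0.5, 0.5, -1.8]
opening: 0.0379
t 20.35 tcp [0.6422 0.0794 0.1902] toolx ang 1.38 zdown [-0.004 -0.    -1.   ] open 0.0379 F [-0.5  0.5 -1.8] j [ 0.08  0.07  1.54 -0.    1.54  1.63]
shift cm (tool axes) [-0.27 -0.77  8.72]
turn units [0.   0.04 0.08]  shift in target axes [-0.3  -0.77  8.72]
```

```bash
python3 -m pendant '[-1,-0.3,-0.77,0,0,0.04,0.08,-1,0,0,2.2,0,0,0,-1,0,0,2.5,0,0,0,-1,0,0,2,0,0,0,-1,0,0,0,0,0,0,-1,0,0,0,0,0,0]'
python3 - <<'E'
from h import *
to(.639,.087,0.104,1)
E
```

```text
clock: 20.85
tool_pos: [0.6351, 0.0933, 0.1223]
ee_rot: [-3.14, -0.028, -0.003]
ft_force: [1.0, 0.7, -0.9]
opening: 0.0377
t 20.85 tcp [0.6351 0.0933 0.1223] toolx ang 1.03 zdown [ 0.002  0.001 -1.   ] open 0.0377 F [ 1.   0.7 -0.9] j [0.11 0.09 1.63 0.   1.42 1.66]
shift cm (tool axes) [0.37 0.64 1.83]
turn units [-0.01 -0.02  0.01]  shift in target axes [0.38 0.64 1.83]
```

```bash
python3 -m pendant '[-1,0.38,0.6,0.4,0,0,0,-1,0,0,0.5,0,0,0,-1,0,0,0,0,0,0,-1,0,0,0,0,0,0]'
python3 - <<'E'
from h import *
to(.639,.087,0.104,1)
E
```

```text
clock: 21.18
tool_pos: [0.6396, 0.0888, 0.117]
ee_rot: [-3.14, -0.031, -0.01]
ft_force: [-0.4, -0.4, -1.1]
opening: 0.0377
t 21.18 tcp [0.6396 0.0888 0.117 ] toolx ang 1.13 zdown [ 0.006  0.002 -1.   ] open 0.0377 F [-0.4 -0.4 -1.1] j [0.1  0.09 1.63 0.   1.41 1.65]
shift cm (tool axes) [-0.07  0.18  1.3 ]
turn units [-0.02 -0.07  0.03]  shift in target axes [-0.06  0.18  1.3 ]
```

```bash
python3 -m pendant '[-1,0,0.18,0.7,0,0,0,-1,0,0,0.7,0,0,0,-1,0,0,0,0,0,0,0.12,0,0,0,0,0,0,0.12,0,0,0,0,0,0,0.12,0,0,0,0,0,0,0.12,0,0,0,0,0,0,0.12,0,0,-2,0,0,0,0.12,0,0,-4,0,0,0,0.5,0,0,-3,0,0,0,1,-3,0,0,0,0,0,1,-3.5,2,0,0,0,0,1,-3.5,3.8,0,0,0,0,1,-3.5,3.8,0,0,0,0,1,-3.5,3.8,0,0,0,0,1,0,3.8,0,0,0,0,1,0,3.8,0,0,0,0,1,0,3.8,0,0,0,0,1,0,0,0,0,0,0,1,0,0,0,0,0,0]'
python3 - <<'E'
from h import *
to(.4568,-.412,0.14,-8)
p,W=cloud();racks(p,W);tilt(W)
cv2.imwrite("pics/top5.png",p[:,:,::-1])
E
```

```text
clock: 22.85
tool_pos: [0.4876, -0.1507, 0.1996]
ee_rot: [3.14, 0.035, 0.027]
ft_force: [-0.2, -0.7, 1.3]
opening: 0.093
t 22.85 tcp [ 0.4876 -0.1507  0.1996] toolx ang 1.29 zdown [ 0.017 -0.001 -1.   ] open 0.0930 F [-0.2 -0.7  1.3] j [-0.35 -0.25  1.82  0.01  1.56  1.2 ]
shift cm (tool axes) [-3.77 26.04  5.93]
turn units [-0.   -0.2   1.86]  shift in target axes [ 0.59 26.3   5.96]
px [274. 204.] n 145 rect ctr [0.6378 0.0879] LxW [0.049 0.021] ang 2.3 z 0.131
px [303. 218.] n 316 rect ctr [0.6057 0.0138] LxW [0.104 0.02 ] ang 1.1 z 0.135
px [273. 232.] n 148 rect ctr [0.5691 0.0888] LxW [0.049 0.021] ang 1.3 z 0.131
px [332. 231.] n 153 rect ctr [ 0.5713 -0.0609] LxW [0.048 0.022] ang 0.9 z 0.140
px [463. 279.] n 141 rect ctr [ 0.4564 -0.4128] LxW [0.047 0.025] ang -7.4 z 0.050
px [308. 316.] n 121 rect ctr [ 0.3545 -0.0016] LxW [0.047 0.021] ang -44.1 z 0.051
deck z 0.0870 slope x 0.0033 tilt(y) -0.0560 5832
```

View pics/top5.png

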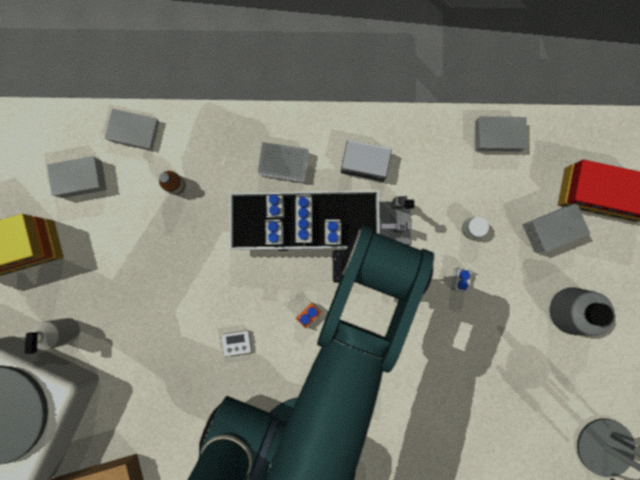

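```bash
python3 -m pendant '[1,-1.2,3.4,0,0,-0.2,0,1,-1.2,3.7,0,0,0,0,1,-1,3.8,1,0,0,0,1,-0.4,3.8,1,0,0,0,1,0,3.8,1,0,0,0.6,1,0,3.5,1,0,0,0.6,1,0,2.5,1,0,0,0.6,1,0,0,0,0,0,0,1,0,0,0,0,0,0]'
python3 - <<'E'
from h import *
to(.4567,-.4123,0.011,-8)
E
```

```text
clock: 23.65
tool_pos: [0.4559, -0.3973, 0.1495]
ee_rot: [3.134, -0.197, 0.006]
ft_force: [0.0, 0.7, -0.2]
opening: 0.0929
t 23.65 tcp [ 0.4559 -0.3973  0.1495] toolx ang -7.21 zdown [ 0.003 -0.002 -1.   ] open 0.0929 F [ 0.   0.7 -0.2] j [-0.76 -0.01  1.69  0.    1.46  0.94]
shift cm (tool axes) [ 0.22  1.46 13.85]
turn units [ 0.01 -0.04  0.16]  shift in target axes [ 0.29  1.47 13.85]
```

```bash
python3 -m pendant '[1,0.2,1.4,2,0,0,0.16,1,0,0,3.5,0,0,0,1,0,0,3.5,0,0,0,1,0,0,1.2,0,0,0,1,0,0,0,0,0,0,1,0,0,0,0,0,0]'
python3 - <<'E'
from h import *
to(.4567,-.4123,0.011,-8)
E
```

```text
clock: 24.15
tool_pos: [0.4624, -0.4053, 0.0496]
ee_rot: [3.131, -0.201, 0.013]
ft_force: [-1.1, -0.2, 0.8]
opening: 0.0931
t 24.15 tcp [ 0.4624 -0.4053  0.0496] toolx ang -7.34 zdown [ 0.008 -0.005 -1.   ] open 0.0931 F [-1.1 -0.2  0.8] j [-0.76  0.08  1.76  0.    1.29  0.94]
shift cm (tool axes) [-0.51  0.76  3.86]
turn units [ 0.04 -0.1   0.13]  shift in target axes [-0.46  0.78  3.86]
```

```bash
python3 -m pendant '[1,-0.5,0.75,1,0.04,-0.1,0.1,1,0,0,1.9,0,0,0,1,0,0,1,0,0,0,1,0,0,0,0,0,0,1,0,0,0,0,0,0]'
python3 - <<'E'
from h import *
to(.4567,-.4123,0.011,-8)
E
```

```text
clock: 24.57
tool_pos: [0.4592, -0.4143, 0.0168]
ee_rot: [3.129, -0.212, 0.009]
ft_force: [0.3, -0.6, 0.2]
opening: 0.0931
t 24.57 tcp [ 0.4592 -0.4143  0.0168] toolx ang -7.75 zdown [ 0.006 -0.006 -1.   ] open 0.0931 F [ 0.3 -0.6  0.2] j [-0.77  0.12  1.78 -0.    1.24  0.93]
shift cm (tool axes) [-0.27 -0.16  0.58]
turn units [ 0.06 -0.07  0.05]  shift in target axes [-0.27 -0.16  0.58]
```

```bash
python3 -m pendant '[1,-0.25,-0.15,0.6,0.06,-0.07,0,-1,0,0,0,0,0,0,-1,0,0,0,0,0,0,-1,0,0,0,0,0,0,-1,0,0,0,0,0,0,-1,0,0,0,0,0,0,-1,0,0,0,0,0,0,-1,0,0,0,0,0,0,-1,0,0,0,0,0,0,-1,0,0,0,0,0,0,-1,0,0,0,0,0,0,-1,0,0,0,0,0,0,-1,0,0,0,0,0,0]'
python3 - <<'E'
from h import *
to(.440,-.1,0.19,1)
E
```

```text
clock: 25.65
tool_pos: [0.4577, -0.4137, 0.0144]
ee_rot: [3.132, -0.212, 0.004]
ft_force: [-0.3, -0.2, 1.1]
opening: 0.0378
t 25.65 tcp [ 0.4577 -0.4137  0.0144] toolx ang -7.76 zdown [ 0.003 -0.003 -1.   ] open 0.0378 F [-0.3 -0.2  1.1] j [-0.78  0.12  1.78 -0.    1.24  0.93]
shift cm (tool axes) [ -5.94 -30.8  -17.65]
turn units [ 0.03 -0.03 -1.75]  shift in target axes [ -1.23 -31.4  -17.56]
```

```bash
python3 -m pendant '[-1,0,0,-4,0,0,0,-1,0,0,-4,0,0,-0.6,-1,0,0,-4,0,0,-0.6,-1,0,0,-4,0,0,-0.55,-1,0,-1.5,-1.5,0,0,0,-1,0,-3.5,0,0,0,0,-1,0,-3.8,0,0,0,0,-1,0,-3.8,0,0,0,0,-1,0,-3.8,0,0,0,0,-1,0,-3.8,0,0,0,0,-1,1,-3.8,0,0,0,0,-1,2,-3.5,0,0,0,0,-1,3.5,-2.5,0,0,0,0,-1,3.5,-1,0,0,0,0,-1,3.5,0,0,0,0,0,-1,1.5,0,0,0,0,0,-1,0,0,0,0,0,0,-1,0,0,0,0,0,0]'
python3 - <<'E'
from h import *
to(.640,-.0625,0.102,1)
E
```

```text
clock: 27.15
tool_pos: [0.6003, -0.084, 0.1954]
ee_rot: [-3.14, -0.037, -0.003]
ft_force: [-1.1, 0.2, -1.7]
opening: 0.0375
t 27.15 tcp [ 0.6003 -0.084   0.1954] toolx ang 1.35 zdown [ 0.002  0.001 -1.   ] open 0.0375 F [-1.1  0.2 -1.7] j [-0.18 -0.03  1.63  0.    1.54  1.37]
shift cm (tool axes) [ 4.   -2.04  9.35]
turn units [-0.02 -0.02  0.07]  shift in target axes [ 4.   -2.08  9.34]
```

```bash
python3 -m pendant '[-1,2,-1.1,0,0,0,0.07,-1,2,-1,0,0,0,0,-1,0,0,0,0,0,0,-1,0,0,2,0,0,0,-1,0,0,2.5,0,0,0,-1,0,0,1.5,0,0,0,-1,0,0,0,0,0,0,-1,0,0,0,0,0,0]'
python3 - <<'E'
from h import *
to(.640,-.0625,0.104,1)
E
```

```text
clock: 27.82
tool_pos: [0.6355, -0.0642, 0.135]
ee_rot: [-3.141, -0.022, -0.003]
ft_force: [0.6, 0.3, -0.9]
opening: 0.0377
t 27.82 tcp [ 0.6355 -0.0642  0.135 ] toolx ang 0.78 zdown [ 0.002  0.001 -1.   ] open 0.0377 F [ 0.6  0.3 -0.9] j [-0.14  0.07  1.63  0.    1.44  1.42]
shift cm (tool axes) [ 0.44 -0.17  3.1 ]
turn units [-0.01 -0.02 -0.04]  shift in target axes [ 0.45 -0.17  3.1 ]
```

```bash
python3 -m pendant '[-1,0.45,-0.17,1,0,0,-0.04,-1,0,0,1,0,0,0,-1,0,0,0,0,0,0,-1,0,0,0,0,0,0]'
python3 - <<'E'
from h import *
to(.640,-.0625,0.103,1)
E
```

```text
clock: 28.15
tool_pos: [0.6403, -0.0632, 0.1167]
ee_rot: [3.141, 0.026, 0.008]
ft_force: [0.3, 0.0, -0.9]
opening: 0.0375
t 28.15 tcp [ 0.6403 -0.0632  0.1167] toolx ang 0.95 zdown [ 0.005  0.    -1.   ] open 0.0375 F [ 0.3  0.  -0.9] j [-0.14  0.09  1.64  0.    1.41  1.42]
shift cm (tool axes) [-0.04 -0.07  1.37]
turn units [ 0.   -0.06 -0.01]  shift in target axes [-0.03 -0.07  1.37]
```

```bash
python3 -m pendant '[-1,0,0,0.8,0,0,0,-1,0,0,0.7,0,0,0,-1,0,0,0,0,0,0,0.12,0,0,0,0,0,0,0.12,0,0,0,0,0,0,0.12,0,0,0,0,0,0,0.12,0,0,0,0,0,0,0.12,0,0,-2,0,0,0,0.12,0,0,-4,0,0,0,0.5,0,0,-3,0,0,0,0.5,0,0,-3,0,0,0,0.5,-3,0,0,0,0,0,0.5,-3.5,2,0,0,0,0,0.5,-3.5,2,0,0,0,0,0.5,-3,1.5,0,0,0,0,0.5,-2,0,0,0,0,0,0.5,0,0,0,0,0,0,0.5,0,0,0,0,0,0]'
python3 - <<'E'
from h import *
pose()
p,W=cloud();racks(p,W);tilt(W)
hs=cv2.cvtColor(p,cv2.COLOR_RGB2HSV)
K=(W[...,2]>.1)&(W[...,1]<-.2)&(W[...,1]>-.3)&(W[...,0]>.58)&(W[...,0]<.72)
v,u=np.nonzero(K)
for a in sorted(set(v)): print(a,[tuple(np.round(W[a,b]*1000).astype(int))+(int(hs[a,b,2]),) for b in u[v==a]][::3])
cv2.imwrite("pics/top6.png",p[:,:,::-1])
q,_=arm.camera("scene");cv2.imwrite("pics/scene6.png",q[:,:,::-1]);cv2.imwrite("pics/scene6c.png",cv2.resize(q[180:380,170:430,::-1],None,fx=3,fy=3,interpolation=2))
print(arm.landmark_of("scene","lock_knob"),arm.landmark_of("scene","lock_pivot"))
E
```

```text
clock: 29.65
tool_pos: [0.4859, -0.1223, 0.2297]
ee_rot: [3.139, 0.029, 0.02]
ft_force: [0.7, 0.9, -1.0]
opening: 0.0698
t 29.65 tcp [ 0.4859 -0.1223  0.2297] toolx ang 1.04 zdown [ 0.013 -0.003 -1.   ] open 0.0698 F [ 0.7  0.9 -1. ] j [-0.3  -0.28  1.8   0.    1.61  1.25]
px [275. 204.] n 147 rect ctr [0.6386 0.085 ] LxW [0.046 0.021] ang 1.4 z 0.136
px [334. 204.] n 151 rect ctr [ 0.6399 -0.065 ] LxW [0.049 0.023] ang 0.9 z 0.134
px [304. 218.] n 310 rect ctr [0.6055 0.0099] LxW [0.104 0.023] ang 1.0 z 0.135
px [274. 231.] n 155 rect ctr [0.5688 0.0859] LxW [0.048 0.021] ang 0.9 z 0.136
px [333. 230.] n 128 rect ctr [ 0.5577 -0.0638] LxW [0.076 0.02 ] ang -1.7 z 0.135
px [308. 315.] n 123 rect ctr [ 0.3631 -0.0093] LxW [0.07  0.021] ang -42.7 z 0.051
deck z 0.0870 slope x 0.0007 tilt(y) 0.0083 5285
196 [(np.int64(669), np.int64(-235), np.int64(101), 105), (np.int64(669), np.int64(-245), np.int64(102), 103)]
197 [(np.int64(667), np.int64(-235), np.int64(101), 55), (np.int64(665), np.int64(-246), np.int64(110), 71)]
198 [(np.int64(663), np.int64(-234), np.int64(104), 48), (np.int64(6
[... 2771 characters left out ...]
p.int64(594), np.int64(-227), np.int64(102), 101), (np.int64(593), np.int64(-254), np.int64(112), 118)]
226 [(np.int64(590), np.int64(-226), np.int64(112), 98), (np.int64(591), np.int64(-257), np.int64(111), 125)]
227 [(np.int64(588), np.int64(-226), np.int64(109), 100), (np.int64(589), np.int64(-253), np.int64(102), 92)]
228 [(np.int64(585), np.int64(-227), np.int64(108), 93), (np.int64(586), np.int64(-255), np.int64(105), 108)]
229 [(np.int64(583), np.int64(-226), np.int64(110), 77), (np.int64(584), np.int64(-255), np.int64(104), 76)]
[{'position': [0.5827, 0.3839], 'confidence': 0.89}] [{'position': [0.6631, 0.4075], 'confidence': 0.88}, {'position': [0.6229, 0.6331], 'confidence': 0.53}]
```

View pics/scene6c.png

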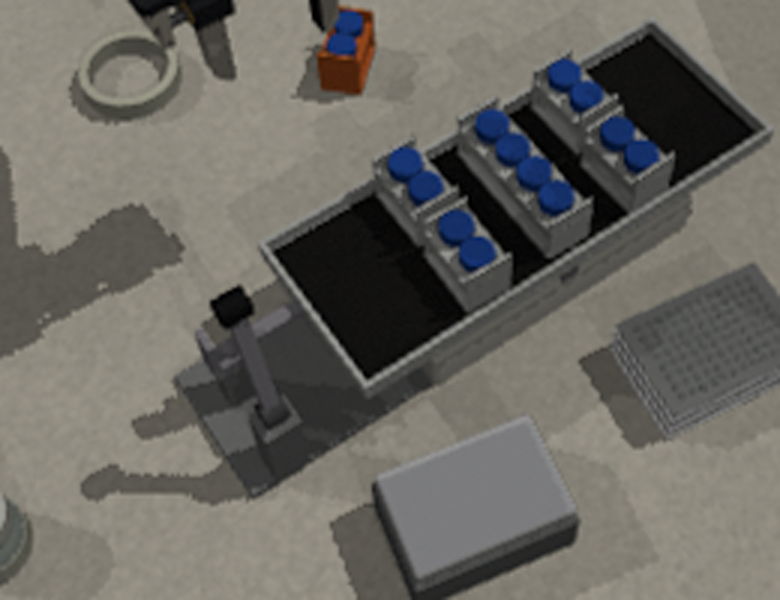

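View pics/top6.png

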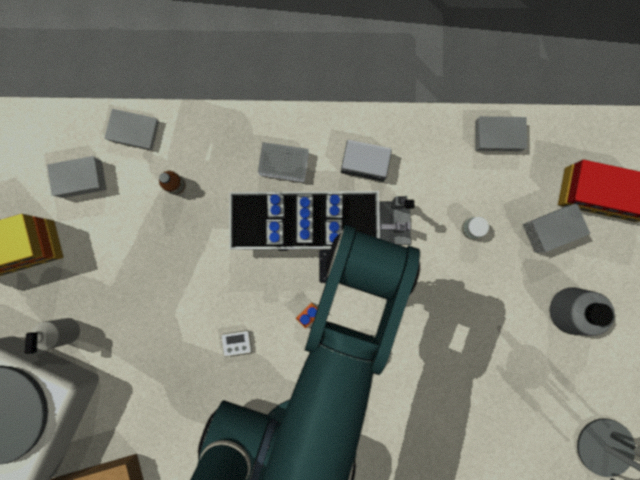

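```bash
python3 -m pendant '[0.2,0,0,-3.5,0,0,0,0.2,0,0,-3.5,0,0,0,0.2,2,1.7,0,0,0,0,0.2,2.5,2,0,0,0,0,0.2,2.5,2,0,0,0,0,0.2,2.5,2,0,0,0,0,0.2,2.5,2,0,0,0,0,0.2,1.5,1,0,0,0,0,0.2,0,0,0,0,0,0,0.2,0,0,0,0,0,0]'
python3 - <<'E'
from h import *
to(.634,-.241,0.191,1)
E
```

```text
clock: 30.68
tool_pos: [0.6377, -0.2268, 0.2968]
ee_rot: [-3.14, -0.044, -0.007]
ft_force: [-1.0, 0.1, -0.2]
opening: 0.0559
t 30.68 tcp [ 0.6377 -0.2268  0.2968] toolx ang 1.62 zdown [ 0.004  0.001 -1.   ] open 0.0559 F [-1.   0.1 -0.2] j [-0.38  0.11  1.32  0.    1.71  1.16]
shift cm (tool axes) [-0.46  1.42 10.57]
turn units [-0.02 -0.05  0.12]  shift in target axes [-0.4   1.42 10.58]
```

```bash
python3 -m pendant '[0.2,-0.4,1.4,0,0,-0.05,0.12,0.2,0,0,1.5,0,0,0,0.2,0,0,2,0,0,0,0.2,0,0,0,0,0,0,0.2,0,0,0,0,0,0]'
python3 - <<'E'
from h import *
to(.634,-.241,0.191,1)
E
```

```text
clock: 31.1
tool_pos: [0.6329, -0.24, 0.2586]
ee_rot: [-3.139, -0.029, 0.003]
ft_force: [-0.4, -0.9, 0.2]
opening: 0.056
t 31.10 tcp [ 0.6329 -0.24    0.2586] toolx ang 1.07 zdown [-0.002  0.002 -1.   ] open 0.0560 F [-0.4 -0.9  0.2] j [-0.4   0.11  1.38  0.    1.65  1.15]
shift cm (tool axes) [0.12 0.11 6.76]
turn units [-0.02  0.02  0.01]  shift in target axes [0.11 0.1  6.76]
```

```bash
python3 -m pendant '[0.2,0.1,0.1,2,0,0,0,0.2,0,0,2.5,0,0,0,0.2,0,0,2,0,0,0,0.2,0,0,0,0,0,0,0.2,0,0,0,0,0,0]'
python3 - <<'E'
from h import *
to(.634,-.241,0.191,1)
q,_=arm.camera("scene");cv2.imwrite("pics/scene7c.png",cv2.resize(q[180:380,170:430,::-1],None,fx=3,fy=3,interpolation=2))
E
```

```text
clock: 31.52
tool_pos: [0.6333, -0.2399, 0.1972]
ee_rot: [3.141, 0.03, 0.005]
ft_force: [-0.0, 0.2, 0.4]
opening: 0.056
t 31.52 tcp [ 0.6333 -0.2399  0.1972] toolx ang 1.11 zdown [ 0.003 -0.    -1.   ] open 0.0560 F [-0.   0.2  0.4] j [-0.4   0.12  1.47  0.    1.55  1.15]
shift cm (tool axes) [0.07 0.11 0.62]
turn units [ 0.   -0.04  0.02]  shift in target axes [0.07 0.11 0.62]
```

View pics/scene7c.png

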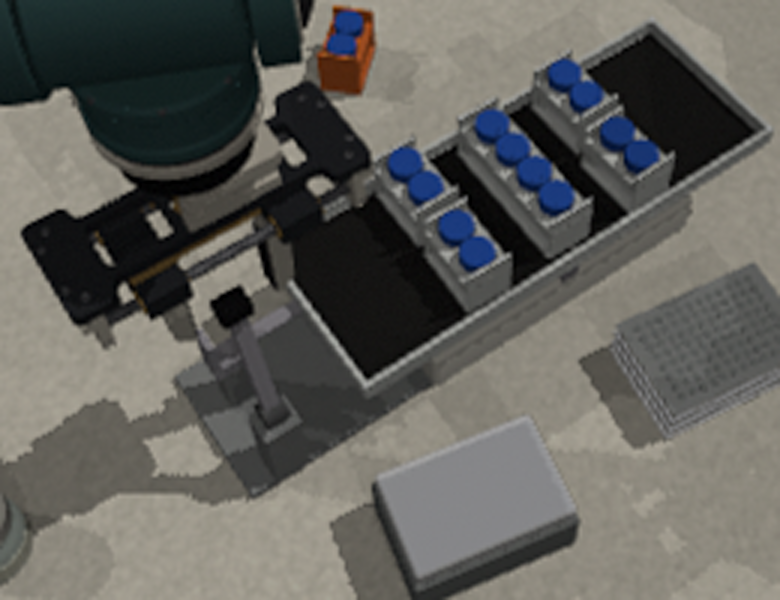

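Run:
```python
from h import *
c=arm.camera_params("scene")
def pr(X): 
    x=c["camera_matrix"]@(c["R"]@np.array(X)+c["t"]);u=x[:2]/x[2];return u.round(1),((u-[170,180])*3).round()
for X in ([.634,-.241,.203],[.6333,-.24,.197],[.6333,-.212,.197],[.6333,-.268,.197],[.66,-.241,.094]):print(X,pr(X))
```

```text
[0.634, -0.241, 0.203] (array([245.5, 279.5]), array([227., 299.]))
[0.6333, -0.24, 0.197] (array([246.2, 280.6]), array([229., 302.]))
[0.6333, -0.212, 0.197] (array([259.1, 273.5]), array([267., 281.]))
[0.6333, -0.268, 0.197] (array([233.1, 287.8]), array([189., 323.]))
[0.66, -0.241, 0.094] (array([258.9, 314.9]), array([267., 405.]))
```

```bash
python3 -m pendant '[0.2,0.05,0.1,1.0,0,0,0,0.2,0,0,0,0,0,0,-1,0,0,0,0,0,0,-1,0,0,0,0,0,0,-1,0,0,0,0,0,0,-1,0,0,0,0,0,0,-1,0,0,0,0,0,0,-1,0,0,0,0,0,0,-1,0,0,0,0,0,0,-1,0,0,0,0,0,0]'
python3 - <<'E'
from h import *
to(.634,-.241,0.191,1)
E
```

```text
clock: 32.4
tool_pos: [0.6354, -0.2413, 0.1928]
ee_rot: [3.139, 0.031, 0.015]
ft_force: [0.2, 0.9, -0.6]
opening: 0.0216
t 32.40 tcp [ 0.6354 -0.2413  0.1928] toolx ang 1.14 zdown [ 0.01  -0.003 -1.   ] open 0.0216 F [ 0.2  0.9 -0.6] j [-0.4   0.13  1.47  0.    1.53  1.15]
shift cm (tool axes) [-0.14 -0.03  0.18]
turn units [ 0.03 -0.11  0.03]  shift in target axes [-0.14 -0.03  0.18]
```

```bash
python3 -m pendant '[-1,-1,0,0.3,0,0,0,-1,-1,0,0.4,0,0,0,-1,-1,0,0.5,0,0,0,-1,-1,0,0.6,0,0,0,-1,0,0,0,0,0,0]'
python3 - <<'E'
from h import *
to(.55,-.241,0.082,1)
E
```

```text
clock: 32.82
tool_pos: [0.5954, -0.2423, 0.1752]
ee_rot: [3.137, 0.032, 0.025]
ft_force: [5.7, -0.3, -6.6]
opening: 0.0217
t 32.82 tcp [ 0.5954 -0.2423  0.1752] toolx ang 1.18 zdown [ 0.016 -0.004 -1.   ] open 0.0217 F [ 5.7 -0.3 -6.6] j [-0.43  0.05  1.58  0.    1.49  1.12]
shift cm (tool axes) [-4.69 -0.27  9.25]
turn units [ 0.05 -0.18  0.03]  shift in target axes [-4.54 -0.21  9.32]
```

```bash
python3 -m pendant '[-1,-0.6,0,1.0,0.05,-0.15,0,-1,-0.8,0,0.9,0,0,0,-1,-0.7,0,0.9,0,0,0,-1,-0.6,0,0.9,0,0,0,-1,-0.5,0,1,0,0,0,-1,0,0,0,0,0,0]'
python3 - <<'E'
from h import *
to(.55,-.241,0.082,1)
E
```

```text
clock: 33.32
tool_pos: [0.5626, -0.2432, 0.1319]
ee_rot: [3.14, 0.032, 0.008]
ft_force: [4.6, -0.7, -4.1]
opening: 0.0216
t 33.32 tcp [ 0.5626 -0.2432  0.1319] toolx ang 1.15 zdown [ 0.005 -0.001 -1.   ] open 0.0216 F [ 4.6 -0.7 -4.1] j [-0.45  0.01  1.69  0.    1.43  1.1 ]
shift cm (tool axes) [-1.28 -0.25  4.98]
turn units [ 0.01 -0.06  0.03]  shift in target axes [-1.26 -0.24  4.99]
```

```bash
python3 -m pendant '[-1,-0.3,0,0.9,0,0,0,-1,-0.3,0,1,0,0,0,-1,-0.2,0,1,0,0,0,-1,-0.1,0,1,0,0,0,-1,0,0,0.6,0,0,0,-1,0,0,0,0,0,0]'
python3 - <<'E'
from h import *
to(.55,-.241,0.082,1)
E
```

```text
clock: 33.82
tool_pos: [0.553, -0.2435, 0.0884]
ee_rot: [3.141, 0.031, 0.002]
ft_force: [-0.2, -0.5, 1.3]
opening: 0.0219
t 33.82 tcp [ 0.553  -0.2435  0.0884] toolx ang 1.15 zdown [ 0.001 -0.001 -1.   ] open 0.0219 F [-0.2 -0.5  1.3] j [-0.46  0.03  1.75  0.    1.36  1.09]
shift cm (tool axes) [-0.3  -0.25  0.64]
turn units [ 0.01 -0.02  0.03]  shift in target axes [-0.3  -0.25  0.64]
```

Push further down until the fork carries it (vertical force rises).

```bash
python3 -m pendant '[-1,0,0,0.5,0,0,0,-1,0,0,0.4,0,0,0,-1,0,0,0,0,0,0]'
python3 - <<'E'
from h import *
pose()
E
```

```text
clock: 34.07
tool_pos: [0.553, -0.2435, 0.0801]
ee_rot: [3.141, 0.032, -0.001]
ft_force: [-3.3, 0.3, 0.8]
opening: 0.0223
t 34.07 tcp [ 0.553  -0.2435  0.0801] toolx ang 1.15 zdown [-0.001 -0.    -1.   ] open 0.0223 F [-3.3  0.3  0.8] j [-0.46  0.04  1.76 -0.    1.35  1.09]
```

```bash
python3 -m pendant '[-1,0,0,0.4,0,0,0,-1,0,0,0.4,0,0,0,-1,0,0,0.4,0,0,0,-1,0,0,0,0,0,0]'
python3 - <<'E'
from h import *
pose()
E
```

```text
clock: 34.4
tool_pos: [0.5539, -0.2435, 0.0751]
ee_rot: [3.141, 0.032, 0.0]
ft_force: [-5.3, 2.8, -4.2]
opening: 0.0218
t 34.40 tcp [ 0.5539 -0.2435  0.0751] toolx ang 1.18 zdown [ 0.    -0.001 -1.   ] open 0.0218 F [-5.3  2.8 -4.2] j [-0.46  0.04  1.76 -0.    1.34  1.09]
```

```bash
python3 -m pendant '[-1,0,0,0.6,0,0,0,-1,0,0,0,0,0,0]'; python3 -m pendant '[-1,0,0,0.6,0,0,0,-1,0,0,0.6,0,0,0]';  python3 - <<'E'
from h import *
pose()
q,_=arm.camera("scene");cv2.imwrite("pics/scene8c.png",cv2.resize(q[180:380,170:430,::-1],None,fx=3,fy=3,interpolation=2))
E
```

```text
clock: 34.57
tool_pos: [0.5544, -0.2435, 0.0733]
ee_rot: [3.14, 0.033, 0.002]
ft_force: [-4.2, 2.4, -4.5]
opening: 0.0216
clock: 34.73
tool_pos: [0.5559, -0.2437, 0.0681]
ee_rot: [3.139, 0.033, 0.007]
ft_force: [-17.2, 11.9, 40.6]
opening: 0.022
t 34.73 tcp [ 0.5559 -0.2437  0.0681] toolx ang 1.22 zdown [ 0.005 -0.002 -1.   ] open 0.0220 F [-17.2  11.9  40.6] j [-0.46  0.05  1.76 -0.    1.33  1.09]
```

View pics/scene8c.png

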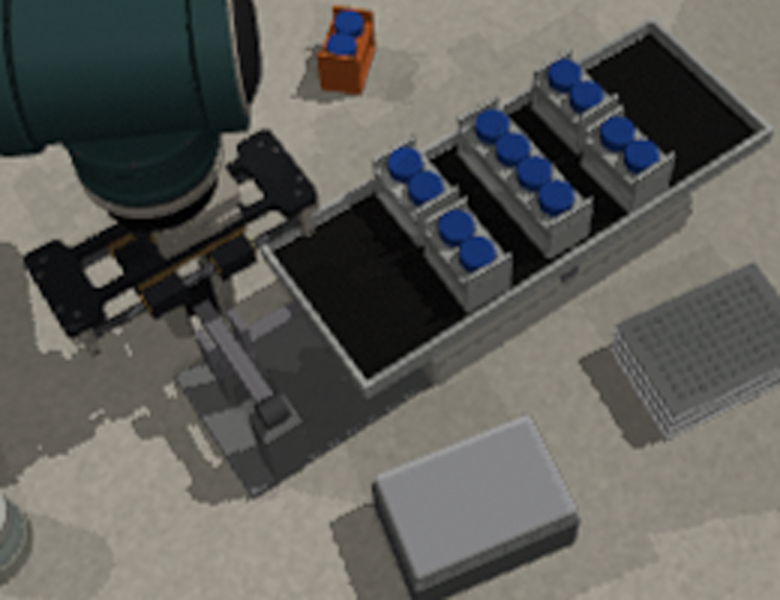

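```bash
python3 -m pendant '[-1,0,0,0,0,0,0,-0.1,0,0,0,0,0,0,-0.1,0,0,0,0,0,0,0,0,0,0,0,0,0,0,0,0,0,0,0,0,0,0,0,0,0,0,0,0,0,0,-2,0,0,0,0,0,0,-3,0,0,0,0,0,0,-4,0,0,0,0,0,0,-4,0,0,0,0,-4,0,0,0,0,0,0,-4,0,0,0,0,0,0,-4,0,0,0,0,0,0,-2,0,0,0,0,0,0,0,0,0,0,0,0,0,0,0,0,0,0,0]'
python3 - <<'E'
from h import *
pose()
p,W=cloud();racks(p,W);tilt(W)
cv2.imwrite("pics/top9c.png",cv2.resize(p[180:260,210:440,::-1],None,fx=3.4,fy=3.4,interpolation=2))
q,V=cloud("scene");cv2.imwrite("pics/scene9c.png",cv2.resize(q[180:380,170:430,::-1],None,fx=3,fy=3,interpolation=2))
b=arm.landmark_of("scene","lock_knob");print(b,arm.landmark_of("scene","lock_pivot"))
# arm top height along x at y~-.241
for M in (W,V):
  for x in np.arange(.54,.68,.01):
    m=(abs(M[...,0]-x)<.005)&(abs(M[...,1]+.2405)<.005)&(M[...,2]>.05);print("%.3f"%x,m.sum(),np.round(np.median(M[m][:,2]),4) if m.any() else None,end="; ")
  print()
E
```

```text
clock: 36.12
tool_pos: [0.4123, -0.2463, 0.2059]
ee_rot: [3.137, 0.036, 0.009]
ft_force: [0.4, -0.2, 0.1]
opening: 0.0462
t 36.12 tcp [ 0.4123 -0.2463  0.2059] toolx ang 1.30 zdown [ 0.006 -0.004 -1.   ] open 0.0462 F [ 0.4 -0.2  0.1] j [-0.59 -0.32  1.87  0.    1.59  0.96]
px [275. 204.] n 146 rect ctr [0.6384 0.0848] LxW [0.047 0.021] ang 1.7 z 0.136
px [334. 205.] n 154 rect ctr [ 0.6397 -0.0639] LxW [0.048 0.023] ang -3.7 z 0.135
px [304. 218.] n 304 rect ctr [0.6056 0.0111] LxW [0.104 0.023] ang -0.5 z 0.135
px [274. 231.] n 152 rect ctr [0.5686 0.0857] LxW [0.048 0.021] ang 1.5 z 0.136
px [334. 231.] n 149 rect ctr [ 0.5715 -0.0648] LxW [0.048 0.02 ] ang 0.9 z 0.135
px [308. 316.] n 120 rect ctr [ 0.3545 -0.0017] LxW [0.047 0.021] ang -44.9 z 0.051
deck z 0.0870 slope x -0.0009 tilt(y) 0.0087 5945
[{'position': [0.5785, 0.3689], 'confidence': 0.65}] [{'position': [0.6567, 0.4061], 'confidence': 0.95}]
0.540 12 0.1027; 0.550 15 0.106; 0.560 12 0.1027; 0.570 13 0.0992; 0.580 17 0.0998; 0.590 17 0.0969; 0.600 19 0.099; 0.610 14 0.099; 0.620 16 0.0987; 0.630 16 0.0988; 0.640 14 0.0995; 0.650 15 0.0993; 0.660 16 0.104; 0.670 7 0.1012; 0.680 0 None; 
0.540 0 None; 0.550 9 0.1025; 0.560 24 0.103; 0.570 20 0.0993; 0.580 16 0.0991; 0.590 17 0.0996; 0.600 19 0.0993; 0.610 28 0.0984; 0.620 19 0.0989; 0.630 20 0.0984; 0.640 21 0.0989; 0.650 22 0.099; 0.660 15 0.1018; 0.670 35 0.1004; 0.680 42 0.0752;
```

View pics/scene9c.png

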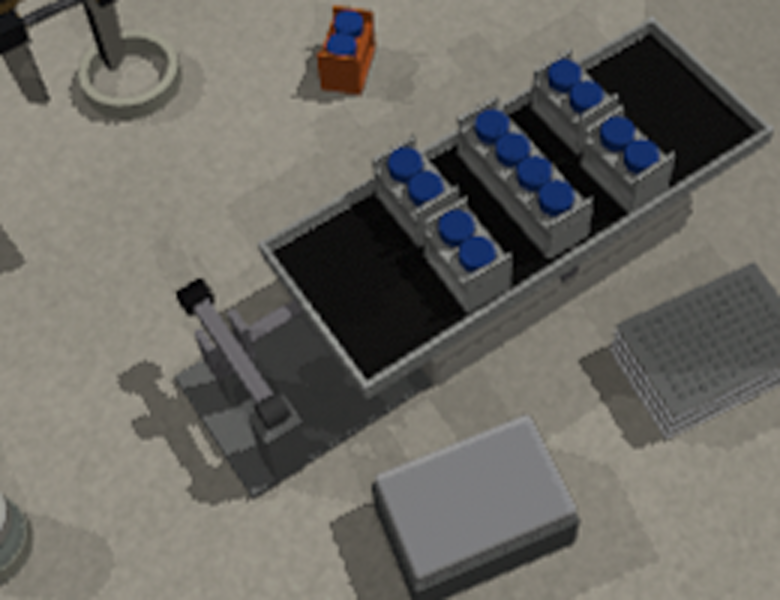

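View pics/top9c.png

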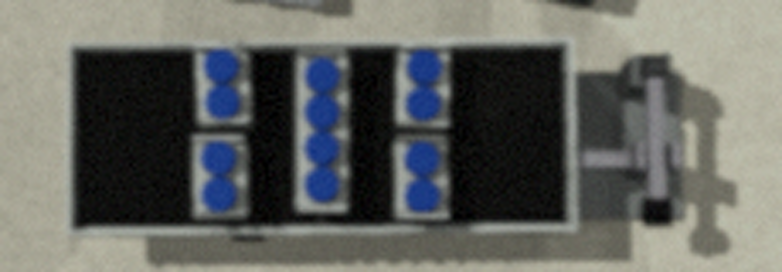

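Run:
```python
from h import *
q,V=cloud("scene")
cv2.imwrite("pics/s10.png",np.vstack([cv2.resize(q[0:120,280:480,::-1],None,fx=3,fy=3,interpolation=2)]))
for n in("short1","long1"):
  for b in arm.boxes_of("scene",n): print(n,round(b["confidence"],2),np.round(np.array(b["rect"])*[640,480,640,480]))
print(V[35,348])
```

```text
short1 0.9 [361. 215.  35.  35.]
short1 0.8 [276. 181.  17.  30.]
short1 0.63 [295. 228.  29.  34.]
short1 0.6 [347. 200.  26.  33.]
short1 0.41 [229. 273.  36.  53.]
long1 0.29 [467. 193.  27.  40.]
[-0.09608046  0.53416741  0.09960729]
```

View pics/s10.png

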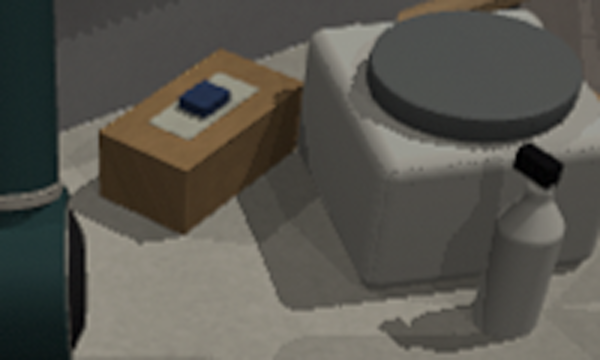

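That is only a cardboard box, not a rack. All five racks present are on the tray, so I'm handing in.

```bash
python3 -c "
from plant import arm
print(arm.sign_off())"
```

```text
the job is handed in; nothing more can be done
None
```

All five racks I found (one long, four short) are standing on the tray, the tray is level, and the locking arm is down in its fork. I handed the job in at about 36 s of the 210 s; the sign-off gives no verdict.

**Placement:** The long rack sits across the middle line, with two short racks on each side about 75 mm off it. The tray had settled level before I closed the arm. I pinched the knob, swung it down along its arc and released it once the wrist force rose to about 41 N.

**Last checks:**
- **Racks:** all five are inside the rim, with cap tops at 0.135–0.136 m, as expected for racks standing on the deck.
- **Tray:** the plane fit gave a tilt of about 0.009 rad, against the 0.035 limit. Rack-top heights gave about 0.01 rad or less. The fit is probably biased a little, because the racks cover part of the deck.
- **Locking arm:** its top measures 0.099 m along its whole length, so it is at about 0 rad.
- **Robot:** it was clear of everything at hand-in.

**Other things on the bench:** I left the orange look-alike and the bystanders alone. I did not measure the bystanders' positions at the end, but the arm never worked near them. A blue object on a cardboard box at the back turned out not to be a rack. In the final check the network gave one low-confidence long-rack match (0.29), which I took for the amber bottle.

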